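Press the mosaic squares and sort them by tag

TASK

Lay every mosaic square from the cork board, mosaic face up, on its own yellow-framed place in the press jig, then swing the red clamp handle over until it snaps shut with its bar pressing on all of them together, and leave it clamped, hands off, for a slow count of five. Then swing the clamp all the way back open and put each square flat, face up, in the tray of the colour of its tag: green tag in the green tray, red tag in the red one. When the jig is empty swing the clamp shut again to park it, and leave the other things on the table where they are; if a square is knocked or dropped on the way, set it right.

Things in the scene. Friction and masses are not known exactly. Their poses are not given: they have to be found in the camera images.
- press: press jig, fixed: plywood base 215 x 270 x 12 mm (its x from -65 to +150 mm, y -135 to +135 mm). Origin: under the centre of its middle place, at table height; x points from the places back to the hinge, z up. Hinge brackets 34 x 46 mm (x, y) stand at x = 105 mm, up to 58 mm above the table; in front of the places it is open.
- clamp (a joint): angle (rad) of the clamp arm, q. 0: fully open against its stop, leaning back past upright; 1.8: closed, level to the front, bar resting on the squares (1.88 with nothing under it). The arm's elevation above level-front is 1.8 - q. Over-centre spring: let go below about 0.55 it snaps open and stays, above about 0.9 it snaps shut and stays. Takes under 10 N at the handle.
- clamp_handle (a point): centre of the red T handle: round bar 16 mm thick, 130 mm long, parallel to the hinge axis; 185 mm from the hinge axis along the arm and 25 mm above the arm's line (closed: x = -80 mm of the jig, 70 mm above the table). A 14 mm stem joins its middle; both halves are free to grip. Turns with the arm: z up when closed.
- clamp_hinge (a point): centre of the clamp's hinge axis, 45 mm above the table, at x = 105 mm, y = 0 of the press jig; the axis runs along the jig's y.
- press_bar: rubber-faced press bar across the clamp arm, 24 x 210 x 21 mm, 105 mm from the hinge axis: closed, it lies across the middle of all three places at once. Origin: on the arm's line, 13 mm above the rubber underside; its frame turns with the arm.
- place_0 (a point): centre of the yellow-framed place (60 mm square) at the jig's -y end, 12 mm above the table, at x = 0, y = -80 mm of the jig. Aluminium ribs 6 mm wide, 56 mm long (x) and 6 mm high stand 40 mm to either side of it in y; open to front and back.
- place_1 (a point): centre of the yellow-framed place (60 mm square) at the jig's middle, 12 mm above the table, at x = 0, y = 0 mm of the jig. Aluminium ribs 6 mm wide, 56 mm long (x) and 6 mm high stand 40 mm to either side of it in y; open to front and back.
- place_2 (a point): centre of the yellow-framed place (60 mm square) at the jig's +y end, 12 mm above the table, at x = 0, y = 80 mm of the jig. Aluminium ribs 6 mm wide, 56 mm long (x) and 6 mm high stand 40 mm to either side of it in y; open to front and back.
- square_a: loose mosaic square, wooden tile 52 x 52 x 20 mm, about 60 g, blue glass shards on top and a green square tag (23 mm) in one corner of its top. Origin: centre of its underside; z up out of the mosaic face, x and y along its edges. Two or three of the four squares are present in a run.
- square_b: loose mosaic square, wooden tile 52 x 52 x 20 mm, about 60 g, blue glass shards on top and a red square tag (23 mm) in one corner of its top. Origin: centre of its underside; z up out of the mosaic face, x and y along its edges. Two or three of the four squares are present in a run.
- square_c: loose mosaic square, wooden tile 52 x 52 x 20 mm, about 60 g, blue glass shards on top and a green square tag (23 mm) in one corner of its top. Origin: centre of its underside; z up out of the mosaic face, x and y along its edges. Two or three of the four squares are present in a run.
- square_d: loose mosaic square, wooden tile 52 x 52 x 20 mm, about 60 g, blue glass shards on top and a red square tag (23 mm) in one corner of its top. Origin: centre of its underside; z up out of the mosaic face, x and y along its edges. Two or three of the four squares are present in a run.
- tray_green: green shallow open tray fixed to the table, outside 122 x 162 x 18 mm (x, y, z), walls and floor 5 mm, so its inner floor is 112 x 152 mm, 5 mm above the table. Origin: centre of its underside; x and y along its edges.
- tray_red: red shallow open tray fixed to the table, outside 122 x 162 x 18 mm (x, y, z), walls and floor 5 mm, so its inner floor is 112 x 152 mm, 5 mm above the table. Origin: centre of its underside; x and y along its edges.
- board: cork board 250 x 250 x 4 mm, fixed, on which the squares lie at the start. Origin: centre of its underside.
- pen_cup: white cup with pens, 72 mm wide, 150 mm high with the pens; bystander. Origin: centre of its underside.
- glue: white glue bottle, 52 mm wide, 130 mm high; bystander. Origin: centre of its underside.
- bowl: small white bowl, 100 mm wide, 35 mm high; bystander. Origin: centre of its underside.
- brush: paint brush lying on the table; bystander. Origin: its underside, x along it.
- nippers: red-handled tile nippers, 145 mm long, lying on the table; bystander. Origin: middle, underside.

How it is judged:
By the outcome, as a careful person would: the job done as asked, in the order asked, and still so for the second after the job is handed in, with the robot touching nothing.
Of square_a, square_b, square_c, square_d only 2 to 3 are there at a start; the rules pass over those that are not, and their reading is None.
At some moment in a run one of square_a, square_b, square_c, square_d may be knocked a few centimetres aside while the robot is not near it.
Once in a run the grip may slacken for a moment while it holds something.
It also fails if it takes over 210 s, if anything falls off the work surface, if the arm or the gripper's body presses on something with over 40 N, if the wrist force passes 120 N, or if a joint passes its speed limit or range.

ROBOT

A 6-joint arm with a two-finger parallel gripper is mounted at the origin on the work surface. World frame = base frame: x ahead of the robot, y to its left, z up, the work surface at z = 0. Lengths are in mm, angles in degrees, forces in N, time in s.
With the tool pointing down it reaches from about 300 to 850 mm from the base axis. Payload 4.2 kg.
Tool frame: the origin (TCP) lies on the centre line of the jaws, within the pads' length; the fingertips stand 14 mm ahead of it and the grasp point (between the pads) lies 5 mm behind it; z points along the fingers, y is the line along which they close (so a half turn about z gives the same grasp; the last joint's range is limited). The gripper opens to 91 mm and grips with 3 to 60 N. Pads are 32 mm wide; open, the fingers measure 118 mm over their backs; the gripper's body (76 mm by 178 mm) begins 60 mm behind the grasp point.
Start: joints at [-1.146, 18.312, 89.639, -0, 72.044, -1.146], TCP at [575.015, 0, 227.976] pointing down, gripper open.
Joint ranges: [-177.97, 177.97], [-48.28, 115.42], [12.27, 149.76], [-77.06, 257.06], [2.81, 150.46], [-146.56, 146.56]. Speed limits (degrees/s): [147.25, 147.25, 180, 180, 180, 180].

INTERFACE

Orientations are given as [roll, pitch, yaw] about the fixed x, y, z axes, in that order (R = Rz(yaw) Ry(pitch) Rx(roll)).
In Python, from workcell import * gives the robot as it stands. The module is installed in compiled form; this text tells all that it offers.
- The arm moves only by the shell command python3 -m crank 'ROWS' [FORCE]. ROWS is JSON, a list of rows, each an object of numbers: "grip": the finger opening in m, from 0 to 0.0912; "x", "y", "z": the shift along the tool's x, y, z in m; "yaw": the turn about the tool's z in rad. In form: [{"grip": .., "x": .., "y": .., "z": .., "yaw": ..}, ...]. A call has exactly 5 rows; each row is the pose to reach, as a shift and turn from the pose commanded when the call began, along the tool's axes at that moment; what a row does not reach only later rows make up. A row lasts 1/12 s, in which the tool goes at most 41.7 mm and 7.16 degrees, less where a joint would pass 70% of its speed; a pose out of reach is approached as far as the arm can. A call with a gripper value outside its range is refused whole. The fingers move at their own pace and stop on an object; FORCE is the grip in N (left out, the last holds). Time passes only in rows, so rows that repeat a pose let the fingers close, or fill a call up. It gives the time, the measured TCP pose, the force, the opening and the grip force at its end, in the units of the state.
- state(): the state, without advancing time (a new reading comes with each control period).
- grab_frame(name): name is "scene" or "side" or "wrist"; returns the picture (480x640x3 uint8, red, green, blue); there is no depth.
- camera_model(name): a dict with "intrinsics" (3x3 intrinsics, pixels), "R" (3x3) and "t" (3): a world point X has camera coordinates R X + t. Camera axes: x right, y down, z forward; pixel columns grow to the right and rows downward; lengths in mm; the calibration is good to about 2 mm. A picture is of the moment at which its call begins: read the wrist's pose just before it. camera_model takes no time and is no camera call; for the wrist camera it gives the pose at the moment of the call.
- job_done(): hands the job in; it is judged then, once.
The state is a dict: "time_s": time; "qpos": joint angles; "qvel": joint speeds; "effort": joint torques, N m; "ee_pos": TCP position; "ee_rot": TCP orientation; "force": force on the tool from outside, world axes, zero at the start; "torque": the same for the moment, N m; "gripper_width": finger opening in mm; "gripper_force": force on a finger pad.
Only numpy, scipy, OpenCV 4.12 (cv2) and the standard library are available. Lean on these libraries where they do the work, as an engineer would, in place of code of your own. Each camera call takes 0.05 s, during which the arm holds its last target. There are 200 camera calls.

## Working session

There is one attempt and no reset: what is moved stays moved. The work goes in short steps, Python scripts to look and compute and a shell command to move; the robot and the scene stay as the last step left them, time stands still between calls to the robot, and variables do not carry over. Pictures are saved under pics/ and viewed, at most 14 in all, crops included, and the job is handed in when it is done.

```bash
mkdir -p pics; ls
python3 - <<'E'
from workcell import *
import cv2,numpy as np
for n in("scene","side","wrist"):
    m=camera_model(n);f=grab_frame(n);cv2.imwrite(f"pics/{n}0.png",f[:,:,::-1])
    R=np.array(m["R"]);t=np.array(m["t"]);print(n,np.round(-R.T@t),np.round(R[2],2),np.array(m["intrinsics"]).round(0).tolist())
print(state())
E
```

```text
pics
scene [1037.  435. 1132.] [-0.41 -0.35 -0.85] [[535.0, 0.0, 320.0], [0.0, 535.0, 234.0], [0.0, 0.0, 1.0]]
side [-332. -804.  805.] [ 0.63  0.6  -0.49] [[552.0, 0.0, 316.0], [0.0, 552.0, 240.0], [0.0, 0.0, 1.0]]
wrist [575.  78. 384.] [-0.   -0.28 -0.96] [[413.0, 0.0, 323.0], [0.0, 413.0, 239.0], [0.0, 0.0, 1.0]]
{'time_s': 0.15, 'qpos': array([-1.14617257e+00,  1.83428401e+01,  8.96888489e+01,  7.39734598e-04,
        7.20437724e+01, -1.14608557e+00]), 'qvel': array([ 0.06331323, -0.01018513, -0.22554462,  0.03479835,  0.06914592,
       -0.04652053]), 'effort': array([-5.72294630e-04, -4.12774551e+01, -2.32154489e+01,  7.26667210e-02,
        4.33494255e-02, -9.00343002e-05]), 'ee_pos': array([5.74651065e+02, 9.12051948e-03, 2.27327455e+02]), 'ee_rot': array([-1.79924568e+02, -2.21261303e-03,  8.99996830e+01]), 'force': array([ 0.06705797, -0.31718601, -0.03428059]), 'torque': array([ 0.00814053,  0.01796321, -0.05211627]), 'gripper_force': 0.0, 'gripper_width': 91.38884920321023}
```

View pics/scene0.png

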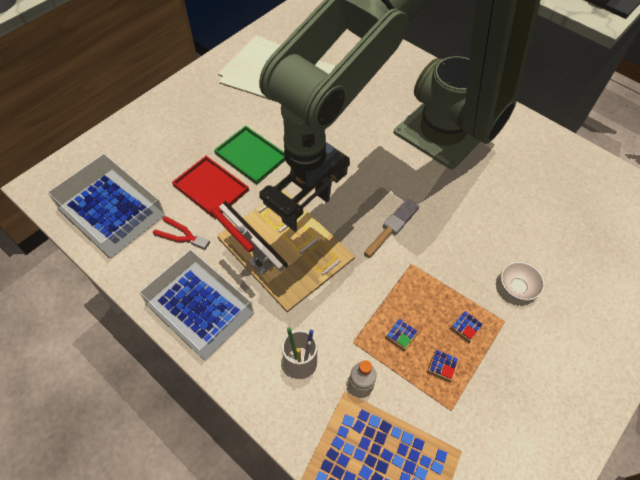

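View pics/side0.png

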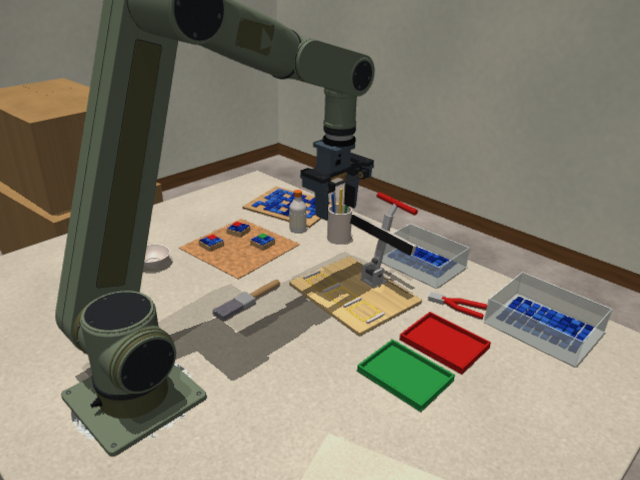

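Scene: green-tag square at about (402,334), red ones at (466,325) and (444,365). The jig is at about (287,255), with its open clamp leaning back and the handle at (235,227). The trays are at (250,153) green and (210,187) red. I'll view the wrist image and do the first measurements.

View pics/wrist0.png

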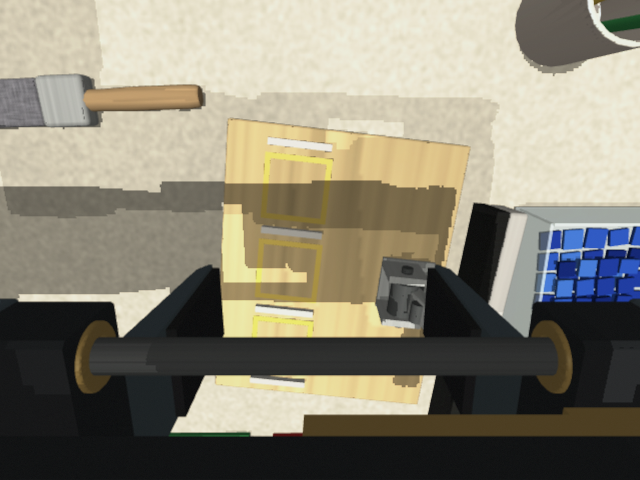

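```bash
cat > h.py <<'E'
from workcell import *
import cv2,numpy as np
def cam(n): return camera_model(n)
def ray(m,uv):
    R=np.array(m["R"]);t=np.array(m["t"]);K=np.array(m["intrinsics"])
    d=R.T@np.linalg.solve(K,[uv[0],uv[1],1.]);return -R.T@t,d/np.linalg.norm(d)
def onz(m,uv,z):
    o,d=ray(m,uv);return o+d*(z-o[2])/d[2]
def tri(m1,a,m2,b):
    A=np.zeros((3,3));v=np.zeros(3)
    L=[ray(m1,a),ray(m2,b)]
    for o,d in L:
        P=np.eye(3)-np.outer(d,d);A+=P;v+=P@o
    X=np.linalg.solve(A,v);return X,[np.linalg.norm((np.eye(3)-np.outer(d,d))@(X-o)) for o,d in L]
def mask(f,c):
    h=cv2.cvtColor(f,cv2.COLOR_RGB2HSV);H,S,V=h[...,0].astype(int),h[...,1],h[...,2]
    m={"r":((H<6)|(H>173))&(S>190)&(V>90),"g":(H>45)&(H<80)&(S>130)&(V>60),"b":(H>100)&(H<130)&(S>90),
       "y":(H>21)&(H<32)&(S>110)&(V>150)}[c]
    return (m*255).astype(np.uint8)
def blobs(mk,amin=20):
    n,l,s,c=cv2.connectedComponentsWithStats(mk)
    return [(l==i,s[i],c[i]) for i in range(1,n) if s[i][4]>=amin]
def rect(m,mk,z):  # min-area rectangle of mask's contour cast on plane z
    p=cv2.findContours(mk.astype(np.uint8)*255,cv2.RETR_EXTERNAL,cv2.CHAIN_APPROX_NONE)[0]
    p=np.vstack(p).reshape(-1,2);w=np.array([onz(m,q,z)[:2] for q in p],np.float32)
    return cv2.minAreaRect(w)
E
python3 - <<'E'
from h import *
F={n:cv2.imread(f"pics/{n}0.png")[:,:,::-1].copy() for n in("scene","side","wrist")}
for n in F:
    m=cam(n)
    for c in "rgy":
        for mk,s,ct in blobs(mask(F[n],c),15):
            z={"r":24,"g":24,"y":12}[c]
            print(n,c,s.tolist(),ct.round(1),onz(m,ct,z).round(0)[:2], [np.round(v,0) for v in rect(m,mk,18)] if s[4]>900 else"")
E
```

```text
scene r [173, 157, 80, 94, 2374] [213.5 192.2] [ 593. -305.] [array([ 584., -264.]), array([299., 126.]), np.float64(88.0)]
scene r [182, 165, 14, 11, 17] [188.9 169.5] [ 587. -408.] 
scene r [154, 217, 41, 24, 262] [175.7 231.9] [ 737. -284.] 
scene r [463, 326, 13, 13, 92] [468.9 332.1] [477. 395.] 
scene r [442, 365, 12, 13, 109] [447.6 371.3] [582. 410.] 
scene g [215, 130, 70, 52, 1872] [251.1 154.7] [ 441. -323.] [array([ 435., -332.]), array([122., 165.]), np.float64(1.0)]
scene g [398, 334, 12, 13, 93] [403.6 340.2] [589. 299.] 
scene y [261, 208, 24, 22, 112] [270.3 219.4] [ 551. -145.] 
scene y [298, 209, 9, 11, 24] [302.  214.7] [487. -95.] 
scene y [302, 219, 28, 19, 117] [314.7 226.8] [493. -47.] 
scene y [315, 251, 21, 21, 43] [326.5 262.4] [550.  42.] 
side r [377, 192, 40, 22, 211] [396.4 202.5] [1064.  165.] 
side r [233, 222, 9, 4, 22] [236.8 223.4] [583. 410.] 
side r [208, 235, 8, 5, 24] [211.6 236.5] [477. 394.] 
side r [443, 297, 44, 21, 333] [465.1 305.8] [ 712. -309.] 
side r [401, 312, 89, 58, 2533] [445.3 341.5] [ 562. -350.] [array([ 571., -342.]), array([134., 166.]), np.float64(1.0)]
side g [258, 234, 9, 4, 25] [262.1 235.6] [588. 297.] 
side g [358, 340, 96, 71, 3601] [405.9 374. ] [ 416. -350.] [array([ 424., -342.]), array([133., 167.]), np.float64(1.0)]
side y [306, 274, 21, 11, 35] [314.2 278.1] [549.  43.] 
side y [346, 301, 35, 21, 159] [363.1 310.8] [ 531. -140.] 
wrist g [602, 15, 38, 14, 281] [622.4  21.9] [810. 152.] 
wrist g [169, 433, 80, 4, 263] [213.9 434.4] [ 459. -240.] 
wrist y [263, 152, 70, 32, 693] [295.6 162.9] [549.  42.] 
wrist y [255, 238, 68, 65, 1211] [287.8 269.2] [540. -59.] [array([540., -59.]), array([60., 60.]), np.float64(83.0)]
wrist y [252, 315, 62, 22, 442] [281.6 323.2] [ 532. -116.]
```

The wrist view shows the jig's frames, with the middle one at about (288,269), and the brackets at (403,292). All three cameras agree on a tag height of about 24 mm and a frame height of about 12 mm. Next I'll move over the board.

```bash
python3 -m crank '[{"x":0.04},{"x":0.08,"y":-0.005},{"x":0.12,"y":-0.01},{"x":0.16,"y":-0.015},{"x":0.20,"y":-0.025}]' && python3 -m crank '[{"x":0.04},{"x":0.08},{"x":0.12},{"x":0.12},{"x":0.12}]'
python3 - <<'E'
from h import *
m=cam("wrist");f=grab_frame("wrist");cv2.imwrite("pics/w1.png",f[:,:,::-1])
for c in "rg":
    for mk,s,ct in blobs(mask(f,c),60): print(c,s.tolist(),onz(m,ct,24).round(1)[:2],[np.round(v,1) for v in rect(m,mk,24)])
for mk,s,ct in blobs(mask(f,"b"),60): print("b",s.tolist(),onz(m,ct,24).round(1)[:2])
E
```

```text
validation failed for argument at $[0]...
```

```bash
python3 -m crank '[{"grip":0.09,"x":0.04,"y":0,"z":0,"yaw":0},{"grip":0.09,"x":0.08,"y":-0.005,"z":0,"yaw":0},{"grip":0.09,"x":0.12,"y":-0.01,"z":0,"yaw":0},{"grip":0.09,"x":0.16,"y":-0.015,"z":0,"yaw":0},{"grip":0.09,"x":0.20,"y":-0.025,"z":0,"yaw":0}]' && python3 -m crank '[{"grip":0.09,"x":0.04,"y":0,"z":0,"yaw":0},{"grip":0.09,"x":0.08,"y":0,"z":0,"yaw":0},{"grip":0.09,"x":0.12,"y":0,"z":0,"yaw":0},{"grip":0.09,"x":0.12,"y":0,"z":0,"yaw":0},{"grip":0.09,"x":0.12,"y":0,"z":0,"yaw":0}]'
python3 - <<'E'
from h import *
m=cam("wrist");f=grab_frame("wrist");cv2.imwrite("pics/w1.png",f[:,:,::-1])
for c in "rg":
    for mk,s,ct in blobs(mask(f,c),60): print(c,s.tolist(),onz(m,ct,24).round(1)[:2],[np.round(v,1) for v in rect(m,mk,24)])
for mk,s,ct in blobs(mask(f,"b"),60): print("b",s.tolist(),onz(m,ct,24).round(1)[:2])
E
```

```text
time_s: 0.57
ee_pos: [550.0, 201.7, 227.6]
ee_rot: [180.0, 0.0, 90.0]
force: [1.2, 0.2, -0.1]
gripper_width: 90.1
gripper_force: 0.0
time_s: 0.98
ee_pos: [549.4, 321.8, 227.0]
ee_rot: [-179.9, 0.1, 90.2]
force: [0.1, -0.7, -0.3]
gripper_width: 90.0
gripper_force: 0.0
g [355, 225, 25, 25, 565] [588.  298.4] [array([588.1, 298.3]), array([21.9, 22.3]), np.float64(4.2)]
b [531, 0, 29, 15, 295] [719.6 486.4]
b [563, 0, 25, 7, 122] [742.  488.4]
b [592, 0, 48, 31, 1146] [776.2 481.1]
b [564, 8, 26, 29, 570] [747.7 474.5]
b [566, 26, 74, 42, 1687] [771.7 456.7]
b [537, 46, 27, 30, 584] [731.  446.3]
b [598, 62, 25, 28, 568] [781.5 435.3]
b [568, 70, 28, 27, 541] [759.1 429.6]
b [538, 74, 30, 33, 674] [736.7 424. ]
b [626, 86, 14, 27, 300] [804.3 417.4]
b [600, 91, 24, 28, 544] [787.1 412.9]
b [333, 102, 14, 13, 131] [561.9 409.8]
b [319, 106, 13, 13, 118] [549.9 406.2]
b [543, 106, 26, 26, 481] [742.4 401.6]
b [194, 113, 14, 12, 137] [445.9 400.8]
b [210, 113, 12, 12, 121] [458.4 400.8]
b [629, 115, 11, 24, 227] [809.9 395.2]
b [338, 116, 13, 15, 128] [565.6 397.7]
b [323, 120, 14, 15, 141
[... 950 characters left out ...]
4, 13, 151] [483.9 362.9]
b [547, 159, 28, 28, 576] [753.9 356.7]
b [631, 170, 9, 22, 160] [820.5 350.2]
b [577, 181, 26, 22, 490] [781.9 340.1]
b [551, 186, 24, 25, 466] [759.5 334.3]
b [632, 195, 8, 22, 154] [825.5 327.7]
b [606, 199, 24, 24, 443] [810.1 323.3]
b [578, 204, 27, 27, 503] [787.7 317.5]
b [327, 227, 12, 25, 247] [556.9 296.1]
b [341, 226, 11, 11, 111] [569.  303.5]
b [342, 239, 10, 12, 101] [569.8 290.7]
b [369, 250, 13, 25, 262] [596.6 274.1]
b [343, 253, 10, 10, 99] [571.1 278.4]
b [356, 252, 11, 11, 103] [583.2 279.4]
b [329, 254, 10, 10, 92] [558.2 277.3]
b [343, 265, 11, 12, 117] [571.7 265.6]
b [357, 265, 10, 11, 99] [584.3 266.4]
b [329, 266, 11, 11, 111] [559.  264.9]
```

View pics/w1.png

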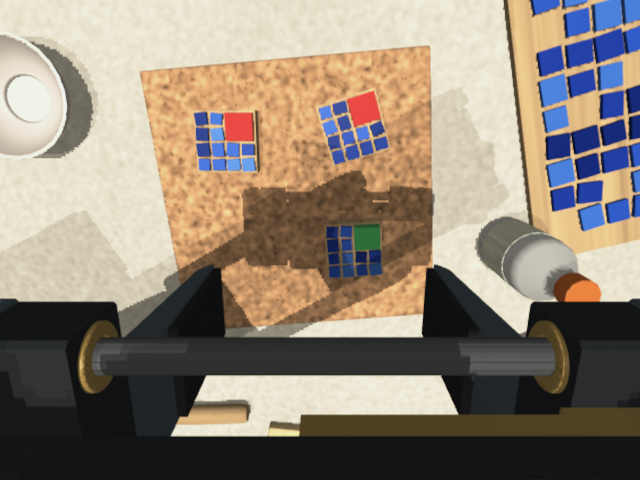

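The board shows three squares: red (226,141), red (353,127) and green (355,250). I'll write the tile-pose function and work out the delta to each grasp.

```bash
sed -i 's/(S>190)&(V>90)/(S>150)\&(V>80)/' h.py
cat >> h.py <<'E'
def tiles(f,m,z):
    mk=cv2.morphologyEx(mask(f,"r")|mask(f,"g")|mask(f,"b"),cv2.MORPH_CLOSE,np.ones((7,7)))
    out=[]
    for b,s,ct in blobs(mk,200):
        (c,wh,a)=rect(m,b,z)
        if 42<min(wh) and max(wh)<58:
            col="r" if (b&(mask(f,"r")>0)).sum()>(b&(mask(f,"g")>0)).sum() else "g"
            out.append((col,np.round(c,1),np.round(wh,1),round((a+45)%90-45,1)))
    return out
def delta(p,ang=None):   # shift in tool axes (m) and yaw (rad) to bring TCP to p, tool y at world angle ang (mod 90)
    s=state();r,pi,y=np.radians(s["ee_rot"]);from_=__import__("scipy.spatial.transform",fromlist=["Rotation"]).Rotation
    R=from_.from_euler("xyz",[r,pi,y]).as_matrix()
    d=R.T@(np.array(p)-s["ee_pos"])/1000
    ty=np.degrees(np.arctan2(R[1,1],R[0,1]))
    yw=None if ang is None else round(np.radians(((ty-ang)+45)%90-45),3)
    return d.round(4).tolist(),yw
E
python3 - <<'E'
from h import *
m=cam("wrist");f=grab_frame("wrist")
for t in tiles(f,m,24): print(t,delta([*t[1],21],t[3]))
m=cam("scene");print(tiles(grab_frame("scene"),m,24))
E
```

```text
('r', array([573.8, 393.5]), array([47.8, 47.9]), 18.0) ([0.0745, 0.0242, 0.2064], np.float64(-0.314))
('r', array([465., 382.]), array([47.6, 49. ]), -0.9) ([0.063, -0.0846, 0.2065], np.float64(0.016))
('g', array([577. , 284.9]), array([48.4, 48.5]), 3.6) ([-0.0341, 0.0274, 0.2065], np.float64(-0.063))
[('r', array([465.9, 382.4]), array([47.1, 48.1]), -2.0), ('g', array([577.5, 285.2]), array([46.4, 45.4]), 4.6), ('r', array([574.4, 394.2]), array([47.6, 47.7]), 18.2)]
```

```bash
python3 -m crank '[{"grip":0.09,"x":-0.017,"y":0.014,"z":0.03,"yaw":-0.03},{"grip":0.09,"x":-0.034,"y":0.0275,"z":0.06,"yaw":-0.063},{"grip":0.09,"x":-0.034,"y":0.0275,"z":0.10,"yaw":-0.063},{"grip":0.09,"x":-0.034,"y":0.0275,"z":0.14,"yaw":-0.063},{"grip":0.09,"x":-0.034,"y":0.0275,"z":0.14,"yaw":-0.063}]' && python3 -m crank '[{"grip":0.09,"x":0,"y":0,"z":0.02,"yaw":0},{"grip":0.09,"x":0,"y":0,"z":0.04,"yaw":0},{"grip":0.09,"x":0,"y":0,"z":0.055,"yaw":0},{"grip":0.09,"x":0,"y":0,"z":0.065,"yaw":0},{"grip":0.09,"x":0,"y":0,"z":0.065,"yaw":0}]' && python3 -m crank '[{"grip":0.04,"x":0,"y":0,"z":0,"yaw":0},{"grip":0.04,"x":0,"y":0,"z":0,"yaw":0},{"grip":0.04,"x":0,"y":0,"z":0,"yaw":0},{"grip":0.04,"x":0,"y":0,"z":0,"yaw":0},{"grip":0.04,"x":0,"y":0,"z":0,"yaw":0}]' 25
```

```text
time_s: 1.55
ee_pos: [572.9, 281.3, 80.3]
ee_rot: [-179.1, 0.4, 93.4]
force: [-1.6, -1.7, -0.8]
gripper_width: 90.5
gripper_force: 0.0
time_s: 1.97
ee_pos: [577.2, 285.0, 22.6]
ee_rot: [-179.9, 0.0, 93.6]
force: [-0.8, -0.7, -0.2]
gripper_width: 89.8
gripper_force: 0.0
time_s: 2.38
ee_pos: [577.9, 286.2, 23.8]
ee_rot: [179.9, -0.0, 93.6]
force: [-0.5, -0.5, 0.2]
gripper_width: 59.2
gripper_force: 0.0
```

```bash
python3 -m crank '[{"grip":0.04,"x":0,"y":0,"z":0,"yaw":0},{"grip":0.04,"x":0,"y":0,"z":0,"yaw":0},{"grip":0.04,"x":0,"y":0,"z":-0.02,"yaw":0},{"grip":0.04,"x":0,"y":0,"z":-0.05,"yaw":0},{"grip":0.04,"x":0,"y":0,"z":-0.09,"yaw":0}]' && python3 -m crank '[{"grip":0.04,"x":-0.04,"y":0,"z":-0.04,"yaw":0},{"grip":0.04,"x":-0.08,"y":0,"z":-0.07,"yaw":0.05},{"grip":0.04,"x":-0.12,"y":0,"z":-0.09,"yaw":0.1},{"grip":0.04,"x":-0.16,"y":0,"z":-0.09,"yaw":0.15},{"grip":0.04,"x":-0.2,"y":0,"z":-0.09,"yaw":0.176}]' && python3 -m crank '[{"grip":0.04,"x":-0.04,"y":0,"z":0,"yaw":0},{"grip":0.04,"x":-0.08,"y":0,"z":0,"yaw":0},{"grip":0.04,"x":-0.1,"y":0,"z":0,"yaw":0},{"grip":0.04,"x":-0.1,"y":0,"z":0,"yaw":0},{"grip":0.04,"x":-0.1,"y":0,"z":0,"yaw":0}]'
python3 - <<'E'
from h import *
m=cam("wrist");f=grab_frame("wrist");cv2.imwrite("pics/w2.png",f[:,:,::-1])
for mk,s,ct in blobs(mask(f,"y"),60): print(s.tolist(),[np.round(v,1) for v in rect(m,mk,12)])
E
```

```text
time_s: 2.8
ee_pos: [575.4, 285.0, 110.8]
ee_rot: [-179.6, 0.2, 93.6]
force: [0.1, -0.1, -0.4]
gripper_width: 51.9
gripper_force: 25.0
time_s: 3.22
ee_pos: [589.7, 105.2, 204.1]
ee_rot: [179.7, -0.1, 83.5]
force: [1.4, 0.5, -1.3]
gripper_width: 51.8
gripper_force: 25.0
time_s: 3.63
ee_pos: [577.3, 6.0, 201.4]
ee_rot: [-180.0, -0.0, 83.4]
force: [0.6, 0.1, -0.5]
gripper_width: 51.8
gripper_force: 25.0
[252, 169, 73, 22, 602] [array([550.9,  39.6]), array([17.6, 60.6]), np.float64(83.4)]
[262, 375, 63, 21, 435] [array([ 528.2, -158.8]), array([22.5, 60. ]), np.float64(83.4)]
```

View pics/w2.png

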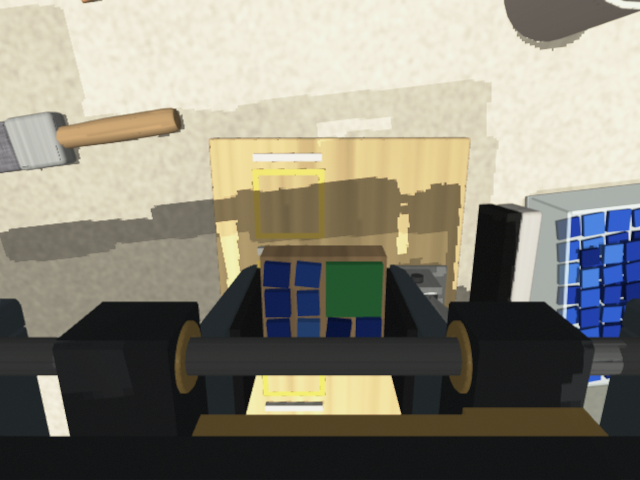

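The held tile is squared to the jig. Jig yaw is about -6.6°, with places at (530.4,-140.2), (539.4,-60.8) and (548.5,18.5). The green square goes to place_0.

```bash
python3 -m crank '[{"grip":0.04,"x":-0.04,"y":-0.01,"z":0,"yaw":0},{"grip":0.04,"x":-0.08,"y":-0.02,"z":0,"yaw":0},{"grip":0.04,"x":-0.12,"y":-0.03,"z":0.02,"yaw":0},{"grip":0.04,"x":-0.1506,"y":-0.03,"z":0.05,"yaw":0},{"grip":0.04,"x":-0.1506,"y":-0.03,"z":0.07,"yaw":0}]' && python3 -m crank '[{"grip":0.04,"x":0,"y":0,"z":0.03,"yaw":0},{"grip":0.04,"x":0,"y":0,"z":0.055,"yaw":0},{"grip":0.04,"x":0,"y":0,"z":0.07,"yaw":0},{"grip":0.04,"x":0,"y":0,"z":0.08,"yaw":0},{"grip":0.04,"x":0,"y":0,"z":0.08,"yaw":0}]'; python3 -c "
from h import *
print(delta([530.4,-140.2,32],-6.6),state()['gripper_force'])"
```

```text
time_s: 4.1
ee_pos: [530.5, -142.0, 130.9]
ee_rot: [179.9, 0.1, 83.5]
force: [0.6, 0.7, -0.1]
gripper_width: 51.7
gripper_force: 25.0
time_s: 4.52
ee_pos: [530.0, -137.8, 49.4]
ee_rot: [-179.8, -0.1, 83.6]
force: [0.6, -0.0, -0.6]
gripper_width: 52.0
gripper_force: 25.0
([-0.0024, 0.0007, 0.0174], np.float64(0.004)) 24.99030590057373
```

```bash
python3 -m crank '[{"grip":0.04,"x":-0.001,"y":0,"z":0.008,"yaw":0},{"grip":0.04,"x":-0.001,"y":0,"z":0.01,"yaw":0},{"grip":0.04,"x":-0.001,"y":0,"z":0.01,"yaw":0},{"grip":0.04,"x":-0.001,"y":0,"z":0.01,"yaw":0},{"grip":0.04,"x":-0.001,"y":0,"z":0.01,"yaw":0}]';python3 -c "
from h import *
print(delta([530.4,-140.2,32],-6.6),state()['ee_pos'],state()['qvel'].round(2))"
```

```text
time_s: 4.93
ee_pos: [531.2, -140.5, 42.3]
ee_rot: [179.9, 0.0, 83.5]
force: [-0.0, -0.2, -1.2]
gripper_width: 51.7
gripper_force: 25.0
([0.0002, -0.0009, 0.0103], np.float64(0.002)) [ 531.22374492 -140.4653007    42.2767086 ] [-0.23  0.01  0.1  -0.1   0.08 -0.06]
```

```bash
python3 -m crank '[{"grip":0.04,"x":0,"y":0,"z":0.006,"yaw":0},{"grip":0.04,"x":0,"y":0,"z":0.0115,"yaw":0},{"grip":0.04,"x":0,"y":0,"z":0.0115,"yaw":0},{"grip":0.075,"x":0,"y":0,"z":0.0115,"yaw":0},{"grip":0.075,"x":0,"y":0,"z":0.0115,"yaw":0}]' && python3 -m crank '[{"grip":0.075,"x":0,"y":0,"z":0,"yaw":0},{"grip":0.075,"x":0,"y":0,"z":0,"yaw":0},{"grip":0.075,"x":0,"y":0,"z":0,"yaw":0},{"grip":0.075,"x":0,"y":0,"z":-0.03,"yaw":0},{"grip":0.075,"x":0,"y":0,"z":-0.06,"yaw":0}]' && python3 -m crank '[{"grip":0.09,"x":0,"y":0,"z":-0.04,"yaw":0},{"grip":0.09,"x":0,"y":0,"z":-0.08,"yaw":0},{"grip":0.09,"x":0.04,"y":0,"z":-0.12,"yaw":0},{"grip":0.09,"x":0.08,"y":0,"z":-0.14,"yaw":0},{"grip":0.09,"x":0.12,"y":0,"z":-0.14,"yaw":0}]' && python3 -m crank '[{"grip":0.09,"x":0.04,"y":0,"z":0,"yaw":0},{"grip":0.09,"x":0.08,"y":0,"z":0,"yaw":0},{"grip":0.09,"x":0.12,"y":0,"z":0,"yaw":0},{"grip":0.09,"x":0.16,"y":0,"z":0,"yaw":0},{"grip":0.09,"x":0.2,"y":0,"z":0,"yaw":0}]' && python3 -m crank '[{"grip":0.09,"x":0.04,"y":0,"z":0,"yaw":0},{"grip":0.09,"x":0.08,"y":0,"z":0,"yaw":0},{"grip":0.09,"x":0.12,"y":0,"z":0,"yaw":0},{"grip":0.09,"x":0.12,"y":0,"z":0,"yaw":0},{"grip":0.09,"x":0.12,"y":0,"z":0,"yaw":0}]'
python3 - <<'E'
from h import *
m=cam("wrist");f=grab_frame("wrist");print(state()["ee_pos"])
for t in tiles(f,m,24): print(t,delta([*t[1],23],t[3]))
m=cam("scene");f=grab_frame("scene");cv2.imwrite("pics/s3.png",f[:,:,::-1]);print(tiles(f,m,24),tiles(f,m,32))
E
```

```text
time_s: 5.35
ee_pos: [530.6, -140.4, 29.7]
ee_rot: [-180.0, -0.0, 83.5]
force: [0.5, -0.1, 0.7]
gripper_width: 62.0
gripper_force: 0.0
time_s: 5.77
ee_pos: [529.1, -139.9, 88.9]
ee_rot: [-179.7, -0.1, 83.5]
force: [1.3, 0.2, 0.0]
gripper_width: 74.9
gripper_force: 0.0
time_s: 6.18
ee_pos: [544.5, -34.9, 232.2]
ee_rot: [179.5, 0.0, 83.4]
force: [0.7, 0.1, -1.4]
gripper_width: 90.1
gripper_force: 0.0
time_s: 6.6
ee_pos: [564.9, 165.9, 227.8]
ee_rot: [180.0, 0.0, 83.5]
force: [1.0, -0.8, -0.5]
gripper_width: 90.1
gripper_force: 0.0
time_s: 7.02
ee_pos: [578.3, 285.0, 226.8]
ee_rot: [-179.9, 0.1, 83.7]
force: [-0.0, -1.3, 0.3]
gripper_width: 90.0
gripper_force: 0.0
[578.33166013 283.37793658 227.07039492]
('r', array([573.8, 393.2]), array([47.9, 47.9]), 17.7) ([0.1089, -0.0166, 0.2039], np.float64(-0.42))
('r', array([465. , 381.6]), array([47.9, 49.1]), -0.2) ([0.0853, -0.1234, 0.2041], np.float64(-0.108))
[('g', array([ 528.2, -145.7]), array([47.8, 46. ]), -7.0), ('r', array([465.9, 382.4]), array([47.1, 48.1]), -2.0), ('r', array([574.1, 394.2]), array([47.5, 47.8]), 17.8)] [('g', array([ 531.9, -141.5]), array([47.5, 45.6]), -7.0), ('r', array([470.1, 382.8]), array([46.8, 47.8]), -2.0), ('r', array([577.5, 394.5]), array([47.2, 47.5]), 17.8)]
```

```bash
python3 -m crank '[{"grip":0.09,"x":0.03,"y":-0.03,"z":0,"yaw":-0.05},{"grip":0.09,"x":0.05,"y":-0.06,"z":0.02,"yaw":-0.1},{"grip":0.09,"x":0.07,"y":-0.09,"z":0.04,"yaw":-0.1},{"grip":0.09,"x":0.085,"y":-0.1234,"z":0.07,"yaw":-0.1},{"grip":0.09,"x":0.085,"y":-0.1234,"z":0.10,"yaw":-0.1}]' && python3 -m crank '[{"grip":0.09,"x":0,"y":0,"z":0.03,"yaw":0},{"grip":0.09,"x":0,"y":0,"z":0.05,"yaw":0},{"grip":0.09,"x":0,"y":0,"z":0.06,"yaw":0},{"grip":0.09,"x":0,"y":0,"z":0.06,"yaw":0},{"grip":0.09,"x":0,"y":0,"z":0.06,"yaw":0}]'; python3 -c "
from h import *
for i in range(4): grab_frame('side');print(delta([465.1,381.8,23],-0.9))"
```

```text
time_s: 7.53
ee_pos: [462.9, 382.7, 129.1]
ee_rot: [179.9, -0.2, 89.3]
force: [0.7, -0.2, -0.3]
gripper_width: 89.8
gripper_force: 0.0
time_s: 7.95
ee_pos: [466.6, 380.8, 68.4]
ee_rot: [180.0, -0.0, 89.2]
force: [0.6, -0.4, 0.7]
gripper_width: 90.0
gripper_force: 0.0
([0.0003, -0.002, 0.0462], np.float64(0.001))
([-0.0, -0.0022, 0.0466], np.float64(0.002))
([-0.0002, -0.0021, 0.0466], np.float64(0.002))
([-0.0002, -0.0019, 0.0465], np.float64(0.002))
```

```bash
python3 -m crank '[{"grip":0.09,"x":0,"y":-0.002,"z":0.02,"yaw":0},{"grip":0.09,"x":0,"y":-0.002,"z":0.035,"yaw":0},{"grip":0.09,"x":0,"y":-0.002,"z":0.0465,"yaw":0},{"grip":0.09,"x":0,"y":-0.002,"z":0.0465,"yaw":0},{"grip":0.04,"x":0,"y":-0.002,"z":0.0465,"yaw":0}]' 25 && python3 -m crank '[{"grip":0.04,"x":0,"y":0,"z":0,"yaw":0},{"grip":0.04,"x":0,"y":0,"z":0,"yaw":0},{"grip":0.04,"x":0,"y":0,"z":0,"yaw":0},{"grip":0.04,"x":0,"y":0,"z":0,"yaw":0},{"grip":0.04,"x":0,"y":0,"z":0,"yaw":0}]' && python3 -m crank '[{"grip":0.04,"x":0,"y":0,"z":0,"yaw":0},{"grip":0.04,"x":0,"y":0,"z":-0.03,"yaw":0},{"grip":0.04,"x":0,"y":0,"z":-0.06,"yaw":0},{"grip":0.04,"x":0,"y":0,"z":-0.1,"yaw":0},{"grip":0.04,"x":0,"y":0,"z":-0.13,"yaw":0}]' && python3 -m crank '[{"grip":0.04,"x":-0.04,"y":0.01,"z":0,"yaw":0.05},{"grip":0.04,"x":-0.08,"y":0.025,"z":0,"yaw":0.1},{"grip":0.04,"x":-0.12,"y":0.04,"z":0,"yaw":0.1},{"grip":0.04,"x":-0.155,"y":0.055,"z":0,"yaw":0.1},{"grip":0.04,"x":-0.19,"y":0.07,"z":0,"yaw":0.1}]'; python3 -c "
from h import *
for i in range(2): grab_frame('side');print(delta([539.4,-60.8,60],-6.6),state()['gripper_width'])"
```

```text
time_s: 8.57
ee_pos: [463.9, 381.6, 21.3]
ee_rot: [-180.0, 0.0, 89.3]
force: [0.0, -0.1, 1.5]
gripper_width: 85.7
gripper_force: 0.0
time_s: 8.98
ee_pos: [464.0, 381.7, 21.7]
ee_rot: [180.0, -0.0, 89.3]
force: [0.8, -1.2, 0.5]
gripper_width: 53.1
gripper_force: 0.2
time_s: 9.4
ee_pos: [463.9, 381.7, 153.6]
ee_rot: [179.9, -0.1, 89.3]
force: [0.4, -0.3, -0.6]
gripper_width: 51.8
gripper_force: 25.0
time_s: 9.82
ee_pos: [531.3, 188.7, 151.3]
ee_rot: [180.0, 0.0, 83.5]
force: [-0.1, -0.1, -0.4]
gripper_width: 51.6
gripper_force: 25.0
([-0.2407, 0.0333, 0.0926], np.float64(-0.001)) 51.84210303523746
([-0.244, 0.0357, 0.0917], np.float64(-0.003)) 51.74305027122084
```

```bash
python3 -m crank '[{"grip":0.04,"x":-0.04,"y":0.01,"z":0,"yaw":0},{"grip":0.04,"x":-0.08,"y":0.02,"z":0,"yaw":0},{"grip":0.04,"x":-0.12,"y":0.035,"z":0,"yaw":0},{"grip":0.04,"x":-0.16,"y":0.035,"z":0,"yaw":0},{"grip":0.04,"x":-0.2,"y":0.035,"z":0,"yaw":0}]' && python3 -m crank '[{"grip":0.04,"x":-0.02,"y":0,"z":0.02,"yaw":0},{"grip":0.04,"x":-0.0435,"y":0,"z":0.05,"yaw":0},{"grip":0.04,"x":-0.0435,"y":0,"z":0.08,"yaw":0},{"grip":0.04,"x":-0.0435,"y":0,"z":0.092,"yaw":0},{"grip":0.04,"x":-0.0435,"y":0,"z":0.092,"yaw":0}]' ; python3 -c "
from h import *
for i in range(6): grab_frame('side');print(delta([539.4,-60.8,31],-6.6))"
```

```text
time_s: 10.33
ee_pos: [543.5, -13.2, 151.1]
ee_rot: [180.0, -0.0, 83.6]
force: [0.6, 0.2, -0.7]
gripper_width: 51.6
gripper_force: 25.0
time_s: 10.75
ee_pos: [535.9, -54.8, 56.0]
ee_rot: [-179.6, -0.0, 83.5]
force: [-0.9, -0.0, -0.3]
gripper_width: 52.1
gripper_force: 25.0
([-0.0058, 0.0027, 0.0269], np.float64(0.002))
([-0.006, 0.0014, 0.0282], np.float64(0.003))
([-0.0061, 0.0005, 0.0291], np.float64(0.003))
([-0.006, 0.0002, 0.0295], np.float64(0.003))
([-0.006, 0.0002, 0.0297], np.float64(0.003))
([-0.006, 0.0003, 0.0296], np.float64(0.003))
```

```bash
python3 -m crank '[{"grip":0.04,"x":-0.006,"y":0,"z":0.008,"yaw":0},{"grip":0.04,"x":-0.006,"y":0,"z":0.016,"yaw":0},{"grip":0.04,"x":-0.006,"y":0,"z":0.024,"yaw":0},{"grip":0.04,"x":-0.006,"y":0,"z":0.0292,"yaw":0},{"grip":0.04,"x":-0.006,"y":0,"z":0.0292,"yaw":0}]' && python3 -m crank '[{"grip":0.04,"x":0,"y":0,"z":0,"yaw":0},{"grip":0.075,"x":0,"y":0,"z":0,"yaw":0},{"grip":0.075,"x":0,"y":0,"z":0,"yaw":0},{"grip":0.075,"x":0,"y":0,"z":0,"yaw":0},{"grip":0.075,"x":0,"y":0,"z":0,"yaw":0}]' && python3 -m crank '[{"grip":0.075,"x":0,"y":0,"z":-0.02,"yaw":0},{"grip":0.075,"x":0,"y":0,"z":-0.05,"yaw":0},{"grip":0.09,"x":0,"y":0,"z":-0.09,"yaw":0},{"grip":0.09,"x":0,"y":0,"z":-0.13,"yaw":0},{"grip":0.09,"x":0.03,"y":0,"z":-0.17,"yaw":0}]' && python3 -m crank '[{"grip":0.09,"x":0.04,"y":0,"z":-0.03,"yaw":0},{"grip":0.09,"x":0.08,"y":0,"z":-0.03,"yaw":0},{"grip":0.09,"x":0.12,"y":0,"z":-0.03,"yaw":0},{"grip":0.09,"x":0.16,"y":0,"z":-0.03,"yaw":0},{"grip":0.09,"x":0.2,"y":0,"z":-0.03,"yaw":0}]' && python3 -m crank '[{"grip":0.09,"x":0.04,"y":0,"z":0,"yaw":-0.1},{"grip":0.09,"x":0.08,"y":0,"z":0,"yaw":-0.2},{"grip":0.09,"x":0.12,"y":0,"z":0,"yaw":-0.3},{"grip":0.09,"x":0.14,"y":0,"z":0,"yaw":-0.4},{"grip":0.09,"x":0.14,"y":0,"z":0,"yaw":-0.424}]'
python3 - <<'E'
from h import *
for i in range(3): f=grab_frame("side")
m=cam("wrist");f=grab_frame("wrist");print(state()["ee_pos"])
for t in tiles(f,m,24): print(t,delta([*t[1],22.5],t[3]))
m=cam("scene");f=grab_frame("scene");print(tiles(f,m,24),tiles(f,m,32))
E
```

```text
time_s: 11.47
ee_pos: [537.5, -61.2, 29.2]
ee_rot: [-179.9, -0.0, 83.5]
force: [-1.2, 0.4, -0.2]
gripper_width: 52.1
gripper_force: 25.0
time_s: 11.88
ee_pos: [537.9, -61.2, 30.1]
ee_rot: [180.0, -0.0, 83.5]
force: [0.4, -0.4, 0.5]
gripper_width: 74.1
gripper_force: 0.0
time_s: 12.3
ee_pos: [540.9, -38.9, 196.2]
ee_rot: [179.8, 0.1, 83.3]
force: [1.1, 0.5, 0.2]
gripper_width: 89.7
gripper_force: 0.0
time_s: 12.72
ee_pos: [563.1, 164.0, 224.0]
ee_rot: [179.9, -0.0, 83.5]
force: [2.1, 0.2, -0.7]
gripper_width: 89.5
gripper_force: 0.0
time_s: 13.13
ee_pos: [578.8, 305.9, 222.5]
ee_rot: [180.0, -0.1, 108.3]
force: [-0.4, -0.9, 0.2]
gripper_width: 89.8
gripper_force: 0.0
[578.84795198 300.11162544 223.33088275]
('r', array([574. , 393.6]), array([47.6, 47.6]), 17.7) ([0.0907, 0.0239, 0.2008], np.float64(0.0))
[('g', array([ 528.3, -145.2]), array([48.8, 46. ]), -7.0), ('r', array([535.1, -63.1]), array([47.4, 44.9]), -7.0), ('r', array([574.1, 394.2]), array([47.5, 47.8]), 17.8)] [('g', array([ 531.9, -141. ]), array([48.4, 45.6]), -7.0), ('r', array([538.7, -59.5]), array([47.1, 44.6]), -7.0), ('r', array([577.5, 394.5]), array([47.2, 47.5]), 17.8)]
```

```bash
python3 -m crank '[{"grip":0.09,"x":0.03,"y":0.01,"z":0.02,"yaw":0},{"grip":0.09,"x":0.06,"y":0.02,"z":0.05,"yaw":0},{"grip":0.09,"x":0.0907,"y":0.024,"z":0.08,"yaw":0},{"grip":0.09,"x":0.0907,"y":0.024,"z":0.12,"yaw":0},{"grip":0.09,"x":0.0907,"y":0.024,"z":0.155,"yaw":0}]'; python3 -c "
from h import *
for i in range(6): grab_frame('side')
print(delta([574,393.7,22.5],17.7))"
```

```text
time_s: 13.8
ee_pos: [573.9, 395.3, 67.1]
ee_rot: [179.9, -0.0, 107.8]
force: [-0.3, -0.7, -0.5]
gripper_width: 90.0
gripper_force: 0.0
([-0.0007, -0.0029, 0.0494], np.float64(0.0))
```

```bash
python3 -m crank '[{"grip":0.09,"x":-0.0007,"y":-0.003,"z":0.02,"yaw":0},{"grip":0.09,"x":-0.0007,"y":-0.003,"z":0.038,"yaw":0},{"grip":0.09,"x":-0.0007,"y":-0.003,"z":0.0494,"yaw":0},{"grip":0.09,"x":-0.0007,"y":-0.003,"z":0.0494,"yaw":0},{"grip":0.04,"x":-0.0007,"y":-0.003,"z":0.0494,"yaw":0}]' 25 && python3 -m crank '[{"grip":0.04,"x":0,"y":0,"z":0,"yaw":0},{"grip":0.04,"x":0,"y":0,"z":0,"yaw":0},{"grip":0.04,"x":0,"y":0,"z":0,"yaw":0},{"grip":0.04,"x":0,"y":0,"z":0,"yaw":0},{"grip":0.04,"x":0,"y":0,"z":0,"yaw":0}]' && python3 -m crank '[{"grip":0.04,"x":0,"y":0,"z":0,"yaw":0},{"grip":0.04,"x":0,"y":0,"z":-0.03,"yaw":0},{"grip":0.04,"x":0,"y":0,"z":-0.06,"yaw":0},{"grip":0.04,"x":0,"y":0,"z":-0.1,"yaw":0},{"grip":0.04,"x":0,"y":0,"z":-0.13,"yaw":0}]' && python3 -m crank '[{"grip":0.04,"x":-0.035,"y":-0.014,"z":0,"yaw":0.1},{"grip":0.04,"x":-0.07,"y":-0.028,"z":0,"yaw":0.2},{"grip":0.04,"x":-0.1,"y":-0.04,"z":0,"yaw":0.3},{"grip":0.04,"x":-0.135,"y":-0.054,"z":0,"yaw":0.4},{"grip":0.04,"x":-0.17,"y":-0.067,"z":0,"yaw":0.424}]'; python3 -c "
from h import *
for i in range(6): grab_frame('side')
print(delta([548.5,18.5,31],-6.6),state()['gripper_width'])"
```

```text
time_s: 14.52
ee_pos: [572.4, 393.6, 20.5]
ee_rot: [179.9, -0.0, 107.8]
force: [0.5, 1.2, -0.6]
gripper_width: 86.1
gripper_force: 0.0
time_s: 14.93
ee_pos: [571.7, 393.6, 19.4]
ee_rot: [179.9, -0.0, 107.8]
force: [0.7, 0.6, 0.8]
gripper_width: 52.9
gripper_force: 0.2
time_s: 15.35
ee_pos: [571.7, 393.6, 151.5]
ee_rot: [179.9, -0.0, 107.8]
force: [0.4, 0.5, 0.2]
gripper_width: 51.9
gripper_force: 25.0
time_s: 15.77
ee_pos: [558.9, 209.6, 148.9]
ee_rot: [-180.0, 0.0, 83.4]
force: [-0.2, -0.4, -1.1]
gripper_width: 52.3
gripper_force: 25.0
([-0.1935, 0.0103, 0.1179], np.float64(0.003)) 51.87208662339417
```

```bash
python3 -m crank '[{"grip":0.04,"x":-0.04,"y":0.01,"z":0,"yaw":0},{"grip":0.04,"x":-0.08,"y":0.01,"z":0,"yaw":0},{"grip":0.04,"x":-0.12,"y":0.01,"z":0.01,"yaw":0},{"grip":0.04,"x":-0.16,"y":0.01,"z":0.03,"yaw":0},{"grip":0.04,"x":-0.1935,"y":0.01,"z":0.06,"yaw":0}]' && python3 -m crank '[{"grip":0.04,"x":0,"y":0,"z":0.02,"yaw":0},{"grip":0.04,"x":0,"y":0,"z":0.03,"yaw":0},{"grip":0.04,"x":0,"y":0,"z":0.03,"yaw":0},{"grip":0.04,"x":0,"y":0,"z":0.03,"yaw":0},{"grip":0.04,"x":0,"y":0,"z":0.03,"yaw":0}]'; python3 -c "
from h import *
for i in range(5): grab_frame('side')
print(delta([548.5,18.5,29.5],-6.6),state()['gripper_width'])"
```

```text
time_s: 16.48
ee_pos: [550.3, 21.7, 94.5]
ee_rot: [179.7, -0.0, 83.6]
force: [0.5, 0.3, -1.9]
gripper_width: 52.1
gripper_force: 25.0
time_s: 16.9
ee_pos: [549.8, 23.7, 64.1]
ee_rot: [179.9, -0.0, 83.7]
force: [-0.3, -0.5, -0.9]
gripper_width: 52.1
gripper_force: 25.0
([-0.0044, 0.0, 0.0344], np.float64(0.003)) 51.7894464799837
```

```bash
python3 -m crank '[{"grip":0.04,"x":-0.0044,"y":0,"z":0.01,"yaw":0},{"grip":0.04,"x":-0.0044,"y":0,"z":0.02,"yaw":0},{"grip":0.04,"x":-0.0044,"y":0,"z":0.028,"yaw":0},{"grip":0.04,"x":-0.0044,"y":0,"z":0.0344,"yaw":0},{"grip":0.04,"x":-0.0044,"y":0,"z":0.0344,"yaw":0}]' && python3 -m crank '[{"grip":0.04,"x":0,"y":0,"z":0,"yaw":0},{"grip":0.075,"x":0,"y":0,"z":0,"yaw":0},{"grip":0.075,"x":0,"y":0,"z":0,"yaw":0},{"grip":0.075,"x":0,"y":0,"z":0,"yaw":0},{"grip":0.075,"x":0,"y":0,"z":0,"yaw":0}]' && python3 -m crank '[{"grip":0.075,"x":0,"y":0,"z":-0.02,"yaw":0},{"grip":0.075,"x":0,"y":0,"z":-0.05,"yaw":0},{"grip":0.075,"x":0,"y":0,"z":-0.09,"yaw":0},{"grip":0.075,"x":0,"y":0,"z":-0.13,"yaw":0},{"grip":0.06,"x":0,"y":0,"z":-0.17,"yaw":0}]' && python3 -m crank '[{"grip":0.0,"x":0,"y":0,"z":-0.04,"yaw":0},{"grip":0.0,"x":0,"y":0,"z":-0.075,"yaw":0},{"grip":0.0,"x":0,"y":0,"z":-0.075,"yaw":0},{"grip":0.0,"x":0,"y":0,"z":-0.075,"yaw":0},{"grip":0.0,"x":0,"y":0,"z":-0.075,"yaw":0}]'
python3 - <<'E'
from h import *
for i in range(3): f=grab_frame("side")
cv2.imwrite("pics/side4.png",f[:,:,::-1])
m=cam("scene");f=grab_frame("scene");print(tiles(f,m,32));cv2.imwrite("pics/s4.png",f[:,:,::-1])
o=np.array([539.4,-60.8,0]);a=np.radians(-6.6);P=o+210*np.array([np.cos(a),np.sin(a),0])+40*np.array([-np.sin(a),np.cos(a),0]);P[2]=200
print(P,delta(P,-6.6))
E
```

```text
time_s: 17.57
ee_pos: [547.2, 17.8, 27.2]
ee_rot: [-179.9, 0.0, 83.5]
force: [-0.5, -1.1, -0.6]
gripper_width: 52.3
gripper_force: 25.0
time_s: 17.98
ee_pos: [548.0, 17.9, 28.8]
ee_rot: [180.0, -0.0, 83.5]
force: [-0.1, 0.1, 0.5]
gripper_width: 74.3
gripper_force: 0.0
time_s: 18.4
ee_pos: [547.4, 18.0, 200.5]
ee_rot: [-180.0, -0.0, 83.5]
force: [0.8, 0.7, -0.7]
gripper_width: 70.8
gripper_force: 0.0
time_s: 18.82
ee_pos: [547.3, 18.0, 273.1]
ee_rot: [-179.9, 0.0, 83.5]
force: [-0.2, 0.7, -0.2]
gripper_width: 37.9
gripper_force: 0.0
[('g', array([ 531.9, -141. ]), array([48.4, 45.6]), -7.0), ('r', array([538.2, -59.4]), array([46.5, 46.7]), -5.6), ('r', array([547.4,  18.1]), array([45.5, 44.7]), -4.0)]
[752.6057668  -45.20189098 200.        ] ([-0.0396, 0.2115, 0.0713], np.float64(0.002))
```

View pics/s4.png

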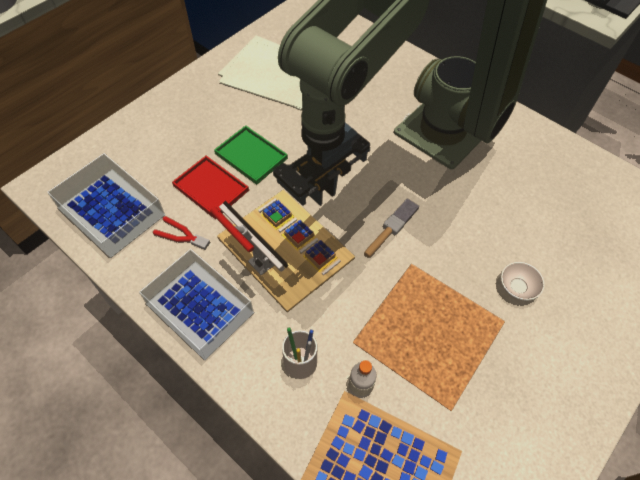

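All three squares sit in their places at about (277,212), (299,233) and (320,251), and the board is empty. I'll go behind the handle with fingers closed.

```bash
python3 -m crank '[{"grip":0,"x":-0.01,"y":0.04,"z":0,"yaw":0},{"grip":0,"x":-0.02,"y":0.08,"z":0,"yaw":0},{"grip":0,"x":-0.04,"y":0.12,"z":0,"yaw":0},{"grip":0,"x":-0.04,"y":0.16,"z":0,"yaw":0},{"grip":0,"x":-0.04,"y":0.2,"z":0,"yaw":0}]' && python3 -m crank '[{"grip":0,"x":0,"y":0.012,"z":0,"yaw":0},{"grip":0,"x":0,"y":0.012,"z":0.02,"yaw":0},{"grip":0,"x":0,"y":0.012,"z":0.05,"yaw":0},{"grip":0,"x":0,"y":0.012,"z":0.072,"yaw":0},{"grip":0,"x":0,"y":0.012,"z":0.072,"yaw":0}]'
python3 - <<'E'
from h import *
for i in range(3): f=grab_frame("side")
cv2.imwrite("pics/side5.png",f[120:360,250:570,::-1])
print(delta([752.6,-45.2,200],-6.6))
ms,mc=cam("side"),cam("scene");g=grab_frame("scene")
b=[x for x in blobs(mask(f,"r"),30) if x[1][1]<230];print([x[2] for x in b])
X=np.array([709,-80.5,219.])
for m in(ms,mc):
    p=np.array(m["intrinsics"])@(np.array(m["R"])@X+np.array(m["t"]));print((p/p[2])[:2])
E
```

```text
time_s: 19.43
ee_pos: [743.2, -45.9, 272.4]
ee_rot: [-179.9, 0.0, 83.4]
force: [-0.1, 1.0, 0.6]
gripper_width: 0.5
gripper_force: 0.0
time_s: 19.85
ee_pos: [751.0, -45.5, 193.7]
ee_rot: [-179.2, 0.0, 83.5]
force: [-0.1, 0.1, -0.8]
gripper_width: 0.6
gripper_force: 0.0
([0.0003, -0.0019, 0.0023], np.float64(0.002))
[array([397.52682927, 203.32682927])]
[395.9154365  203.69497599]
[231.46444084 228.43600296]
```

View pics/side5.png

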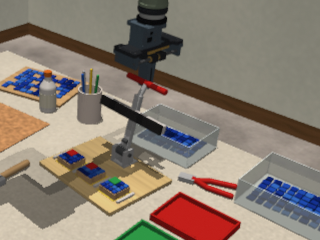

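Seen in the side crop: the fingertips are just behind the red handle at (148,84), and the handle lies where predicted. I'll push it forward.

```bash
python3 -m crank '[{"grip":0,"x":0,"y":-0.015,"z":0,"yaw":0},{"grip":0,"x":0,"y":-0.03,"z":0,"yaw":0},{"grip":0,"x":0,"y":-0.045,"z":0,"yaw":0},{"grip":0,"x":0,"y":-0.06,"z":0,"yaw":0},{"grip":0,"x":0,"y":-0.075,"z":0,"yaw":0}]' && python3 -m crank '[{"grip":0,"x":0,"y":-0.015,"z":0,"yaw":0},{"grip":0,"x":0,"y":-0.03,"z":0,"yaw":0},{"grip":0,"x":0,"y":-0.045,"z":0,"yaw":0},{"grip":0,"x":0,"y":-0.06,"z":0,"yaw":0},{"grip":0,"x":0,"y":-0.075,"z":0,"yaw":0}]' && python3 -m crank '[{"grip":0,"x":0,"y":-0.012,"z":0,"yaw":0},{"grip":0,"x":0,"y":-0.025,"z":0,"yaw":0},{"grip":0,"x":0,"y":-0.04,"z":0,"yaw":0},{"grip":0,"x":0,"y":-0.055,"z":0,"yaw":0},{"grip":0,"x":0,"y":-0.055,"z":0,"yaw":0}]'
python3 - <<'E'
from h import *
f=grab_frame("side")
cv2.imwrite("pics/side6.png",f[120:360,250:570,::-1])
E
```

```text
time_s: 20.47
ee_pos: [682.0, -37.4, 206.1]
ee_rot: [179.4, -0.0, 83.5]
force: [2.7, -1.3, 3.2]
gripper_width: 0.5
gripper_force: 1.7
time_s: 20.88
ee_pos: [605.7, -28.8, 204.3]
ee_rot: [179.7, -0.0, 83.5]
force: [0.7, 1.1, -0.7]
gripper_width: 0.4
gripper_force: 0.3
time_s: 21.3
ee_pos: [548.9, -22.3, 204.1]
ee_rot: [179.9, -0.0, 83.5]
force: [-0.2, -0.7, -0.1]
gripper_width: 0.3
gripper_force: 0.0
```

View pics/side6.png

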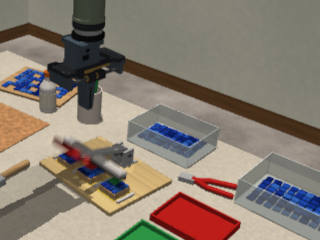

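The clamp was caught falling shut. I'll go above the handle, well clear, and count.

```bash
python3 -m crank '[{"grip":0.05,"x":0,"y":-0.02,"z":-0.02,"yaw":0},{"grip":0.05,"x":0,"y":-0.04,"z":-0.02,"yaw":0},{"grip":0.05,"x":0,"y":-0.06,"z":-0.02,"yaw":0},{"grip":0.05,"x":0,"y":-0.085,"z":-0.02,"yaw":0},{"grip":0.05,"x":0,"y":-0.085,"z":-0.02,"yaw":0}]'; for i in 1 2 3 4 5 6 7 8 9 10 11 12 13 14 15 16 17 18; do python3 -m crank '[{"grip":0.05,"x":0,"y":0,"z":0,"yaw":0},{"grip":0.05,"x":0,"y":0,"z":0,"yaw":0},{"grip":0.05,"x":0,"y":0,"z":0,"yaw":0},{"grip":0.05,"x":0,"y":0,"z":0,"yaw":0},{"grip":0.05,"x":0,"y":0,"z":0,"yaw":0}]' >o.txt; done; cat o.txt
python3 - <<'E'
from h import *
f=grab_frame("side");cv2.imwrite("pics/side7.png",f[160:400,250:570,::-1])
g=grab_frame("scene");ms,mc=cam("side"),cam("scene");w=grab_frame("wrist");mw=cam("wrist")
for n,m,i in(("side",ms,f),("scene",mc,g),("wrist",mw,w)):
    print(n,[(x[1].tolist(),x[2].round(1),onz(m,x[2],70).round(1)) for x in blobs(mask(i,"r"),40)])
o=np.array([539.4,-60.8,0]);a=np.radians(-6.6);P=o-80*np.array([np.cos(a),np.sin(a),0])
print(P);P=P+40*np.array([-np.sin(a),np.cos(a),0]);P[2]=75;print(P,delta(P,-6.6))
E
```

```text
time_s: 21.77
ee_pos: [463.3, -12.7, 222.9]
ee_rot: [-180.0, -0.0, 83.5]
force: [-0.9, -0.7, -0.1]
gripper_width: 31.0
gripper_force: 0.0
time_s: 29.27
ee_pos: [465.8, -13.0, 221.7]
ee_rot: [180.0, -0.0, 83.5]
force: [-0.3, -0.1, -0.8]
gripper_width: 50.0
gripper_force: 0.0
side [([300, 275, 37, 27, 222], array([320.2, 289.2]), array([460.7, -62.4,  70. ])), ([442, 297, 45, 21, 379], array([464.8, 305.7]), array([ 650.5, -337.6,   70. ])), ([400, 312, 90, 62, 2885], array([445.1, 341.7]), array([ 508.6, -376.7,   70. ]))]
scene [([173, 156, 75, 62, 2366], array([210.1, 186. ]), array([ 604.5, -294.9,   70. ])), ([304, 187, 25, 23, 149], array([315.8, 198.1]), array([456.8, -75.9,  70. ])), ([153, 217, 43, 25, 359], array([175.1, 231.6]), array([ 749.7, -255.9,   70. ])), ([313, 256, 9, 8, 41], array([317.1, 259.5]), array([583.5,  41.2,  70. ]))]
wrist [([440, 139, 8, 29, 157], array([443.4, 153.4]), array([559.3,  31.4,  70. ])), ([313, 193, 20, 145, 2715], array([322.2, 263.8]), array([461. , -43.9,  70. ])), ([434, 232, 5, 21, 86], array([435.9, 242. ]), array([551.2, -36. ,  70. ])), ([581, 397, 22, 25, 321], array([591.8, 409. ]), array([ 682.1, -205.6,   70. ]))]
[459.93017875 -51.60502796   0.        ]
[464.52766477 -11.87011734  75.        ] ([0.001, -0.0014, 0.1467], np.float64(0.002))
```

View pics/side7.png

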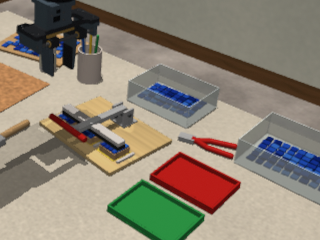

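The clamp is shut with its bar across the squares, handle at (68,127) in the crop, and it was held for over 7 s. Now I'll grip the handle and swing it open along its arc.

```bash
python3 -m crank '[{"grip":0.05,"x":0.001,"y":-0.003,"z":0.04,"yaw":0},{"grip":0.05,"x":0.001,"y":-0.003,"z":0.08,"yaw":0},{"grip":0.05,"x":0.001,"y":-0.003,"z":0.12,"yaw":0},{"grip":0.05,"x":0.001,"y":-0.003,"z":0.14,"yaw":0},{"grip":0.05,"x":0.001,"y":-0.003,"z":0.156,"yaw":0}]' && python3 -m crank '[{"grip":0.05,"x":0,"y":0,"z":0,"yaw":0},{"grip":0.01,"x":0,"y":0,"z":0,"yaw":0},{"grip":0.01,"x":0,"y":0,"z":0,"yaw":0},{"grip":0.01,"x":0,"y":0,"z":0,"yaw":0},{"grip":0.01,"x":0,"y":0,"z":0,"yaw":0}]' 10 && python3 -m crank '[{"grip":0.01,"x":0,"y":0,"z":0,"yaw":0},{"grip":0.01,"x":0,"y":0,"z":0,"yaw":0},{"grip":0.01,"x":0,"y":0,"z":0,"yaw":0},{"grip":0.01,"x":0,"y":0,"z":0,"yaw":0},{"grip":0.01,"x":0,"y":0,"z":0,"yaw":0}]'
```

```text
time_s: 29.83
ee_pos: [461.4, -11.6, 63.3]
ee_rot: [-179.8, 0.0, 83.5]
force: [0.3, 0.2, 0.7]
gripper_width: 49.9
gripper_force: 0.0
time_s: 30.25
ee_pos: [464.0, -11.7, 66.9]
ee_rot: [179.8, -0.0, 83.5]
force: [-0.1, 0.2, -0.2]
gripper_width: 26.2
gripper_force: 0.0
time_s: 30.67
ee_pos: [465.3, -11.9, 66.6]
ee_rot: [179.7, -0.0, 83.5]
force: [4.9, -0.8, 0.4]
gripper_width: 15.7
gripper_force: 10.0
```

```bash
python3 -m crank '[{"grip":0.01,"x":0,"y":0.0049,"z":-0.0239,"yaw":0},{"grip":0.01,"x":0,"y":0.0128,"z":-0.047,"yaw":0},{"grip":0.01,"x":0,"y":0.0237,"z":-0.0689,"yaw":0},{"grip":0.01,"x":0,"y":0.0373,"z":-0.0892,"yaw":0},{"grip":0.01,"x":0,"y":0.0534,"z":-0.1074,"yaw":0}]' && python3 -m crank '[{"grip":0.01,"x":0,"y":0.0185,"z":-0.0161,"yaw":0},{"grip":0.01,"x":0,"y":0.0388,"z":-0.0296,"yaw":0},{"grip":0.01,"x":0,"y":0.0608,"z":-0.0403,"yaw":0},{"grip":0.01,"x":0,"y":0.0839,"z":-0.0481,"yaw":0},{"grip":0.01,"x":0,"y":0.1079,"z":-0.0528,"yaw":0}]' && python3 -m crank '[{"grip":0.01,"x":0,"y":0.0244,"z":-0.0015,"yaw":0},{"grip":0.01,"x":0,"y":0.0487,"z":0.0002,"yaw":0},{"grip":0.01,"x":0,"y":0.0726,"z":0.0051,"yaw":0},{"grip":0.01,"x":0,"y":0.0877,"z":0.0095,"yaw":0},{"grip":0.01,"x":0,"y":0.0877,"z":0.0095,"yaw":0}]'
```

```text
time_s: 31.08
ee_pos: [513.4, -17.4, 172.9]
ee_rot: [-179.6, -0.0, 83.5]
force: [-0.7, 0.4, -6.3]
gripper_width: 15.8
gripper_force: 10.0
time_s: 31.5
ee_pos: [622.4, -29.8, 227.6]
ee_rot: [-179.9, 0.0, 83.5]
force: [0.1, -0.6, 0.1]
gripper_width: 15.8
gripper_force: 10.0
time_s: 31.92
ee_pos: [713.3, -40.2, 214.6]
ee_rot: [179.9, 0.0, 83.5]
force: [2.7, -1.4, 1.2]
gripper_width: 15.8
gripper_force: 10.0
```

```bash
python3 -m crank '[{"grip":0.05,"x":0,"y":0,"z":0,"yaw":0},{"grip":0.05,"x":0,"y":0,"z":0,"yaw":0},{"grip":0.05,"x":0,"y":0,"z":0,"yaw":0},{"grip":0.05,"x":0,"y":0,"z":-0.03,"yaw":0},{"grip":0.05,"x":0,"y":0,"z":-0.06,"yaw":0}]' && python3 -m crank '[{"grip":0.075,"x":-0.02,"y":-0.03,"z":-0.01,"yaw":0},{"grip":0.075,"x":-0.05,"y":-0.06,"z":-0.01,"yaw":0},{"grip":0.075,"x":-0.08,"y":-0.09,"z":-0.01,"yaw":0},{"grip":0.075,"x":-0.1,"y":-0.12,"z":-0.01,"yaw":0},{"grip":0.075,"x":-0.12,"y":-0.15,"z":-0.01,"yaw":0}]' && python3 -m crank '[{"grip":0.09,"x":-0.04,"y":-0.01,"z":0,"yaw":0},{"grip":0.09,"x":-0.08,"y":-0.018,"z":0,"yaw":0},{"grip":0.09,"x":-0.12,"y":-0.018,"z":0.02,"yaw":0},{"grip":0.09,"x":-0.16,"y":-0.018,"z":0.04,"yaw":0},{"grip":0.09,"x":-0.2,"y":-0.018,"z":0.06,"yaw":0}]'
python3 - <<'E'
from h import *
for i in range(4): g=grab_frame("side")
m=cam("wrist");f=grab_frame("wrist");cv2.imwrite("pics/w8.png",f[:,:,::-1])
for c in "rg":
    for mk,s,ct in blobs(mask(f,c),1500): print(c,s.tolist(),[np.round(v,1) for v in rect(m,mk,18)])
m=cam("scene");f=grab_frame("scene");cv2.imwrite("pics/s8.png",f[:,:,::-1])
for t in tiles(f,m,32):print(t,delta([*t[1],30.5],-6.6))
print(state()["ee_pos"])
E
```

```text
time_s: 32.33
ee_pos: [707.8, -39.4, 274.8]
ee_rot: [-179.5, 0.0, 83.5]
force: [0.9, -0.9, 1.2]
gripper_width: 45.8
gripper_force: 0.0
time_s: 32.75
ee_pos: [544.4, -142.5, 286.5]
ee_rot: [-179.9, -0.0, 83.5]
force: [-0.1, -0.2, -0.1]
gripper_width: 74.4
gripper_force: 0.0
time_s: 33.17
ee_pos: [506.5, -331.4, 230.9]
ee_rot: [-180.0, -0.0, 83.5]
force: [0.5, -0.2, -0.1]
gripper_width: 90.2
gripper_force: 0.0
r [541, 77, 74, 128, 3743] [array([ 725.6, -293.1]), array([ 56.4, 105.7]), np.float64(17.2)]
r [328, 109, 146, 189, 22353] [array([ 579.2, -337.5]), array([120.6, 160.9]), np.float64(0.8)]
g [161, 130, 159, 180, 20997] [array([ 431.9, -337.7]), array([121.1, 160.2]), np.float64(0.5)]
('g', array([ 531.1, -141.6]), array([47.9, 47.3]), -7.1) ([0.1892, 0.0016, 0.2009], np.float64(0.003))
('r', array([538.7, -59.5]), array([47.1, 44.6]), -7.0) ([0.2716, -0.0, 0.201], np.float64(0.003))
('r', array([547.9,  17.9]), array([47. , 46.8]), -5.1) ([0.3495, 0.0004, 0.201], np.float64(0.003))
[ 508.18706633 -329.47050832  231.35240128]
```

View pics/w8.png

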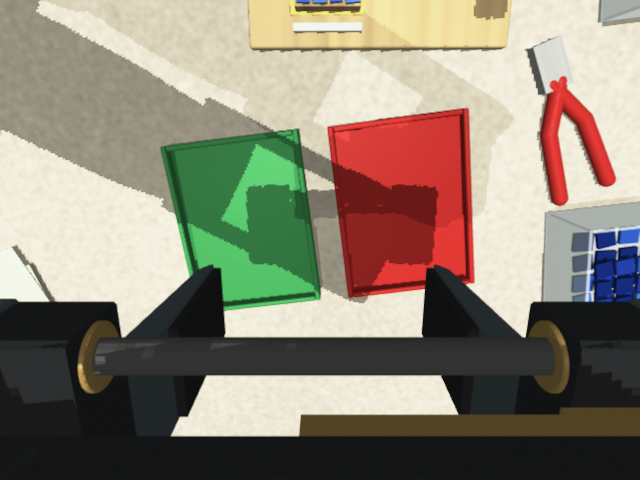

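View pics/s8.png

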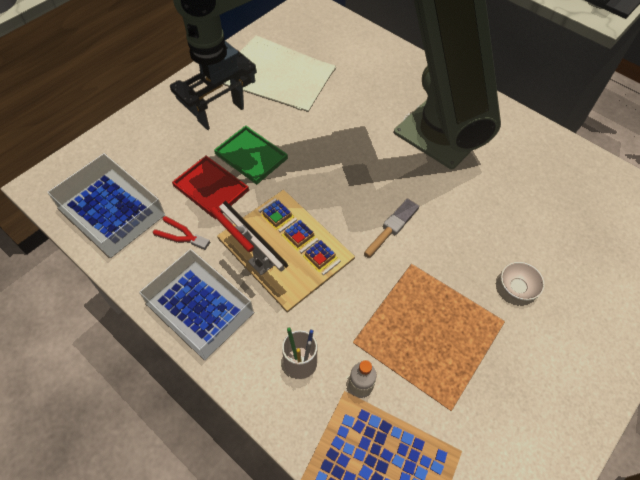

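Trays found: green centre (432,-338), red centre (579,-337.5), both nearly square to the world axes. The clamp stands open and the squares are still in place. I'll unload green first.

```bash
python3 -m crank '[{"grip":0.075,"x":0.04,"y":0.001,"z":0,"yaw":0},{"grip":0.075,"x":0.08,"y":0.001,"z":0,"yaw":0},{"grip":0.075,"x":0.12,"y":0.001,"z":0.03,"yaw":0},{"grip":0.075,"x":0.155,"y":0.001,"z":0.06,"yaw":0},{"grip":0.075,"x":0.1895,"y":0.001,"z":0.09,"yaw":0}]' && python3 -m crank '[{"grip":0.075,"x":0,"y":0,"z":0.02,"yaw":0},{"grip":0.075,"x":0,"y":0,"z":0.04,"yaw":0},{"grip":0.075,"x":0,"y":0,"z":0.05,"yaw":0},{"grip":0.075,"x":0,"y":0,"z":0.06,"yaw":0},{"grip":0.075,"x":0,"y":0,"z":0.06,"yaw":0}]'; python3 -c "
from h import *
for i in range(4): grab_frame('side')
print(delta([530.8,-140.8,30.5],-6.6))"
```

```text
time_s: 33.88
ee_pos: [529.8, -152.0, 152.7]
ee_rot: [179.8, 0.0, 83.6]
force: [-0.0, 0.2, -0.9]
gripper_width: 75.3
gripper_force: 0.0
time_s: 34.3
ee_pos: [528.7, -154.3, 90.7]
ee_rot: [-179.9, -0.0, 83.6]
force: [-0.1, -0.9, -0.3]
gripper_width: 74.9
gripper_force: 0.0
([0.0147, -0.0011, 0.0622], np.float64(0.002))
```

```bash
python3 -m crank '[{"grip":0.075,"x":0.0147,"y":-0.001,"z":0.015,"yaw":0},{"grip":0.075,"x":0.0147,"y":-0.001,"z":0.035,"yaw":0},{"grip":0.075,"x":0.0147,"y":-0.001,"z":0.05,"yaw":0},{"grip":0.075,"x":0.0147,"y":-0.001,"z":0.062,"yaw":0},{"grip":0.075,"x":0.0147,"y":-0.001,"z":0.062,"yaw":0}]' && python3 -m crank '[{"grip":0.04,"x":0,"y":0,"z":0,"yaw":0},{"grip":0.04,"x":0,"y":0,"z":0,"yaw":0},{"grip":0.04,"x":0,"y":0,"z":0,"yaw":0},{"grip":0.04,"x":0,"y":0,"z":0,"yaw":0},{"grip":0.04,"x":0,"y":0,"z":0,"yaw":0}]' 25 && python3 -m crank '[{"grip":0.04,"x":0,"y":0,"z":0,"yaw":0},{"grip":0.04,"x":0,"y":0,"z":-0.02,"yaw":0},{"grip":0.04,"x":0,"y":0,"z":-0.05,"yaw":0},{"grip":0.04,"x":0,"y":0,"z":-0.08,"yaw":0},{"grip":0.04,"x":0,"y":0,"z":-0.1,"yaw":0}]' && python3 -m crank '[{"grip":0.04,"x":-0.037,"y":-0.015,"z":0,"yaw":-0.05},{"grip":0.04,"x":-0.074,"y":-0.03,"z":0,"yaw":-0.1},{"grip":0.04,"x":-0.11,"y":-0.045,"z":0,"yaw":-0.126},{"grip":0.04,"x":-0.145,"y":-0.06,"z":0,"yaw":-0.126},{"grip":0.04,"x":-0.18,"y":-0.0755,"z":0,"yaw":-0.126}]' && python3 -m crank '[{"grip":0.04,"x":-0.026,"y":0,"z":0.02,"yaw":0},{"grip":0.04,"x":-0.026,"y":0,"z":0.05,"yaw":0},{"grip":0.04,"x":-0.026,"y":0,"z":0.07,"yaw":0},{"grip":0.04,"x":-0.026,"y":0,"z":0.08,"yaw":0},{"grip":0.04,"x":-0.026,"y":0,"z":0.08,"yaw":0}]'; python3 -c "
from h import *
for i in range(4): grab_frame('side')
print(delta([432,-337.6,24],0.6))"
```

```text
time_s: 34.92
ee_pos: [528.9, -140.3, 28.2]
ee_rot: [-179.8, -0.0, 83.5]
force: [-0.5, -0.8, -0.5]
gripper_width: 75.2
gripper_force: 0.0
time_s: 35.33
ee_pos: [530.7, -140.7, 30.5]
ee_rot: [179.9, 0.0, 83.5]
force: [-0.4, -0.6, 3.6]
gripper_width: 51.9
gripper_force: 25.0
time_s: 35.75
ee_pos: [530.5, -140.5, 131.9]
ee_rot: [179.9, 0.0, 83.5]
force: [0.1, 0.2, -0.7]
gripper_width: 51.7
gripper_force: 25.0
time_s: 36.17
ee_pos: [433.4, -311.8, 129.4]
ee_rot: [-180.0, -0.0, 90.8]
force: [0.1, -0.3, -2.0]
gripper_width: 52.0
gripper_force: 25.0
time_s: 36.58
ee_pos: [433.3, -335.5, 47.1]
ee_rot: [-179.8, -0.2, 90.7]
force: [0.2, 0.9, -0.6]
gripper_width: 51.8
gripper_force: 25.0
([-0.0004, -0.004, 0.0268], np.float64(0.003))
```

```bash
python3 -m crank '[{"grip":0.04,"x":0,"y":-0.004,"z":0.008,"yaw":0},{"grip":0.04,"x":0,"y":-0.004,"z":0.016,"yaw":0},{"grip":0.04,"x":0,"y":-0.004,"z":0.022,"yaw":0},{"grip":0.04,"x":0,"y":-0.004,"z":0.0265,"yaw":0},{"grip":0.04,"x":0,"y":-0.004,"z":0.0265,"yaw":0}]' && python3 -m crank '[{"grip":0.04,"x":0,"y":0,"z":0,"yaw":0},{"grip":0.064,"x":0,"y":0,"z":0,"yaw":0},{"grip":0.064,"x":0,"y":0,"z":0,"yaw":0},{"grip":0.064,"x":0,"y":0,"z":0,"yaw":0},{"grip":0.064,"x":0,"y":0,"z":0,"yaw":0}]' && python3 -m crank '[{"grip":0.064,"x":0,"y":0,"z":-0.02,"yaw":0},{"grip":0.064,"x":0,"y":0,"z":-0.05,"yaw":0},{"grip":0.075,"x":0,"y":0,"z":-0.08,"yaw":0},{"grip":0.075,"x":0,"y":0,"z":-0.12,"yaw":0},{"grip":0.075,"x":0.03,"y":0.02,"z":-0.14,"yaw":0}]' && python3 -m crank '[{"grip":0.075,"x":0.035,"y":0.015,"z":0,"yaw":0.05},{"grip":0.075,"x":0.07,"y":0.03,"z":0,"yaw":0.1},{"grip":0.075,"x":0.105,"y":0.045,"z":0,"yaw":0.126},{"grip":0.075,"x":0.14,"y":0.06,"z":0,"yaw":0.126},{"grip":0.075,"x":0.175,"y":0.075,"z":0,"yaw":0.126}]'
python3 - <<'E'
from h import *
for i in range(4): grab_frame('side')
m=cam("scene");f=grab_frame("scene")
print(tiles(f,m,25));t=tiles(f,m,32);print(t)
print(delta([538.9,-60.3,30.5],-6.6))
E
```

```text
time_s: 37.2
ee_pos: [430.8, -336.7, 22.8]
ee_rot: [-180.0, -0.0, 90.8]
force: [-0.4, 0.7, 3.4]
gripper_width: 52.0
gripper_force: 25.0
time_s: 37.62
ee_pos: [430.9, -336.8, 22.8]
ee_rot: [180.0, -0.0, 90.7]
force: [0.1, 1.4, 0.6]
gripper_width: 63.9
gripper_force: 0.0
time_s: 38.03
ee_pos: [450.3, -311.0, 167.2]
ee_rot: [179.8, 0.4, 90.5]
force: [0.8, -0.5, 0.1]
gripper_width: 74.9
gripper_force: 0.0
time_s: 38.45
ee_pos: [523.6, -128.8, 163.1]
ee_rot: [180.0, 0.0, 83.5]
force: [0.2, -0.9, -0.5]
gripper_width: 74.8
gripper_force: 0.0
[('r', array([534.6, -62.7]), array([47.7, 46.8]), -7.0), ('r', array([544.7,  15. ]), array([47.7, 47.1]), -5.1)]
[('r', array([537.8, -59.5]), array([47.4, 46.5]), -7.0), ('r', array([547.9,  17.7]), array([47.4, 46.8]), -5.1)]
([0.0718, 0.008, 0.1323], np.float64(0.003))
```

```bash
python3 -m crank '[{"grip":0.075,"x":0.035,"y":0.007,"z":0.0,"yaw":0},{"grip":0.075,"x":0.0718,"y":0.007,"z":0.01,"yaw":0},{"grip":0.075,"x":0.0718,"y":0.007,"z":0.04,"yaw":0},{"grip":0.075,"x":0.0718,"y":0.007,"z":0.07,"yaw":0},{"grip":0.075,"x":0.0718,"y":0.007,"z":0.09,"yaw":0}]'; python3 -c "
from h import *
for i in range(6): grab_frame('side')
print(delta([538.7,-60.3,30.5],-6.6))"
```

```text
time_s: 39.12
ee_pos: [536.9, -60.8, 70.9]
ee_rot: [-179.9, 0.0, 83.5]
force: [0.1, 0.1, -1.1]
gripper_width: 74.9
gripper_force: 0.0
([0.0006, -0.001, 0.0441], np.float64(0.001))
```

```bash
python3 -m crank '[{"grip":0.075,"x":0.0006,"y":-0.001,"z":0.015,"yaw":0},{"grip":0.075,"x":0.0006,"y":-0.001,"z":0.03,"yaw":0},{"grip":0.075,"x":0.0006,"y":-0.001,"z":0.044,"yaw":0},{"grip":0.075,"x":0.0006,"y":-0.001,"z":0.044,"yaw":0},{"grip":0.075,"x":0.0006,"y":-0.001,"z":0.044,"yaw":0}]' && python3 -m crank '[{"grip":0.04,"x":0,"y":0,"z":0,"yaw":0},{"grip":0.04,"x":0,"y":0,"z":0,"yaw":0},{"grip":0.04,"x":0,"y":0,"z":0,"yaw":0},{"grip":0.04,"x":0,"y":0,"z":0,"yaw":0},{"grip":0.04,"x":0,"y":0,"z":0,"yaw":0}]' 25 && python3 -m crank '[{"grip":0.04,"x":0,"y":0,"z":0,"yaw":0},{"grip":0.04,"x":0,"y":0,"z":-0.02,"yaw":0},{"grip":0.04,"x":0,"y":0,"z":-0.05,"yaw":0},{"grip":0.04,"x":0,"y":0,"z":-0.08,"yaw":0},{"grip":0.04,"x":0,"y":0,"z":-0.12,"yaw":0}]' && python3 -m crank '[{"grip":0.04,"x":-0.04,"y":0,"z":0,"yaw":0},{"grip":0.04,"x":-0.08,"y":0,"z":0,"yaw":0},{"grip":0.04,"x":-0.12,"y":0,"z":0,"yaw":0},{"grip":0.04,"x":-0.16,"y":0,"z":0,"yaw":0},{"grip":0.04,"x":-0.2,"y":0,"z":0,"yaw":0}]' && python3 -m crank '[{"grip":0.04,"x":-0.035,"y":0.02,"z":0,"yaw":-0.05},{"grip":0.04,"x":-0.07,"y":0.04,"z":0,"yaw":-0.1},{"grip":0.04,"x":-0.1085,"y":0.055,"z":0.02,"yaw":-0.126},{"grip":0.04,"x":-0.1085,"y":0.0765,"z":0.05,"yaw":-0.126},{"grip":0.04,"x":-0.1085,"y":0.0765,"z":0.08,"yaw":-0.126}]'; python3 -c "
from h import *
for i in range(6): grab_frame('side')
print(delta([579.2,-375,23.5],0.7))"
```

```text
time_s: 39.83
ee_pos: [537.9, -59.7, 29.9]
ee_rot: [179.9, 0.0, 83.5]
force: [-0.1, -0.5, 0.3]
gripper_width: 75.0
gripper_force: 0.0
time_s: 40.25
ee_pos: [537.9, -59.3, 29.8]
ee_rot: [179.9, 0.0, 83.5]
force: [-0.4, 0.8, 4.5]
gripper_width: 51.8
gripper_force: 25.0
time_s: 40.67
ee_pos: [535.5, -59.0, 148.1]
ee_rot: [-179.7, -0.0, 83.5]
force: [1.2, -0.4, -0.8]
gripper_width: 51.8
gripper_force: 25.0
time_s: 41.08
ee_pos: [514.1, -259.5, 148.7]
ee_rot: [-180.0, -0.0, 83.6]
force: [0.5, 0.2, -1.1]
gripper_width: 51.8
gripper_force: 25.0
time_s: 41.5
ee_pos: [582.1, -378.1, 67.9]
ee_rot: [179.7, 0.2, 90.6]
force: [0.3, -0.1, -1.0]
gripper_width: 51.9
gripper_force: 25.0
([-0.0003, -0.0003, 0.0477], np.float64(0.001))
```

```bash
python3 -m crank '[{"grip":0.04,"x":0,"y":0,"z":0.015,"yaw":0},{"grip":0.04,"x":0,"y":0,"z":0.03,"yaw":0},{"grip":0.04,"x":0,"y":0,"z":0.04,"yaw":0},{"grip":0.04,"x":0,"y":0,"z":0.0475,"yaw":0},{"grip":0.04,"x":0,"y":0,"z":0.0475,"yaw":0}]' && python3 -m crank '[{"grip":0.04,"x":0,"y":0,"z":0,"yaw":0},{"grip":0.064,"x":0,"y":0,"z":0,"yaw":0},{"grip":0.064,"x":0,"y":0,"z":0,"yaw":0},{"grip":0.064,"x":0,"y":0,"z":0,"yaw":0},{"grip":0.064,"x":0,"y":0,"z":0,"yaw":0}]' && python3 -m crank '[{"grip":0.064,"x":0,"y":0,"z":-0.02,"yaw":0},{"grip":0.064,"x":0,"y":0,"z":-0.05,"yaw":0},{"grip":0.075,"x":0,"y":0,"z":-0.08,"yaw":0},{"grip":0.075,"x":0,"y":0,"z":-0.12,"yaw":0},{"grip":0.075,"x":0.02,"y":-0.02,"z":-0.14,"yaw":0}]' && python3 -m crank '[{"grip":0.075,"x":0.035,"y":-0.015,"z":0,"yaw":0.05},{"grip":0.075,"x":0.07,"y":-0.03,"z":0,"yaw":0.1},{"grip":0.075,"x":0.105,"y":-0.03,"z":0,"yaw":0.126},{"grip":0.075,"x":0.14,"y":-0.03,"z":0,"yaw":0.126},{"grip":0.075,"x":0.175,"y":-0.03,"z":0,"yaw":0.126}]'
python3 - <<'E'
from h import *
for i in range(6): grab_frame('side')
m=cam("scene");f=grab_frame("scene");print(tiles(f,m,25));print(tiles(f,m,32))
print(delta([547.7,18,30.5],-6.6))
E
```

```text
time_s: 42.22
ee_pos: [579.1, -374.5, 22.4]
ee_rot: [179.9, 0.1, 90.8]
force: [-0.0, 1.0, -0.2]
gripper_width: 52.0
gripper_force: 25.0
time_s: 42.63
ee_pos: [578.8, -374.5, 21.8]
ee_rot: [180.0, 0.0, 90.7]
force: [-0.3, 0.5, 0.0]
gripper_width: 63.8
gripper_force: 0.0
time_s: 43.05
ee_pos: [562.6, -358.4, 166.1]
ee_rot: [179.4, 0.4, 90.7]
force: [0.7, -1.5, 1.4]
gripper_width: 75.0
gripper_force: 0.0
time_s: 43.47
ee_pos: [525.5, -178.8, 161.9]
ee_rot: [179.9, 0.0, 83.5]
force: [-0.1, -1.1, 0.7]
gripper_width: 74.7
gripper_force: 0.0
[('r', array([544.8,  15.2]), array([47.3, 47.1]), -5.1)]
[('r', array([547.9,  17.9]), array([47. , 46.8]), -5.1)]
([0.2005, -0.0015, 0.1309], np.float64(0.001))
```

```bash
python3 -m crank '[{"grip":0.075,"x":0.04,"y":-0.0015,"z":0,"yaw":0},{"grip":0.075,"x":0.08,"y":-0.0015,"z":0,"yaw":0},{"grip":0.075,"x":0.12,"y":-0.0015,"z":0,"yaw":0},{"grip":0.075,"x":0.16,"y":-0.0015,"z":0,"yaw":0},{"grip":0.075,"x":0.2005,"y":-0.0015,"z":0,"yaw":0}]' && python3 -m crank '[{"grip":0.075,"x":0,"y":0,"z":0.03,"yaw":0},{"grip":0.075,"x":0,"y":0,"z":0.06,"yaw":0},{"grip":0.075,"x":0,"y":0,"z":0.08,"yaw":0},{"grip":0.075,"x":0,"y":0,"z":0.09,"yaw":0},{"grip":0.075,"x":0,"y":0,"z":0.09,"yaw":0}]'; python3 -c "
from h import *
for i in range(5): grab_frame('side')
print(delta([547.7,18,30.5],-6.0))"
```

```text
time_s: 44.23
ee_pos: [547.7, 19.6, 161.4]
ee_rot: [180.0, 0.0, 83.4]
force: [1.5, 0.1, 0.4]
gripper_width: 75.1
gripper_force: 0.0
time_s: 44.65
ee_pos: [546.1, 18.3, 69.1]
ee_rot: [-179.7, 0.0, 83.4]
force: [0.0, -0.6, -0.9]
gripper_width: 74.7
gripper_force: 0.0
([-0.001, -0.0008, 0.0424], np.float64(-0.009))
```

```bash
python3 -m crank '[{"grip":0.075,"x":-0.001,"y":-0.001,"z":0.015,"yaw":0},{"grip":0.075,"x":-0.001,"y":-0.001,"z":0.03,"yaw":0},{"grip":0.075,"x":-0.001,"y":-0.001,"z":0.0425,"yaw":0},{"grip":0.075,"x":-0.001,"y":-0.001,"z":0.0425,"yaw":0},{"grip":0.075,"x":-0.001,"y":-0.001,"z":0.0425,"yaw":0}]' && python3 -m crank '[{"grip":0.04,"x":0,"y":0,"z":0,"yaw":0},{"grip":0.04,"x":0,"y":0,"z":0,"yaw":0},{"grip":0.04,"x":0,"y":0,"z":0,"yaw":0},{"grip":0.04,"x":0,"y":0,"z":0,"yaw":0},{"grip":0.04,"x":0,"y":0,"z":0,"yaw":0}]' 25 && python3 -m crank '[{"grip":0.04,"x":0,"y":0,"z":0,"yaw":0},{"grip":0.04,"x":0,"y":0,"z":-0.02,"yaw":0},{"grip":0.04,"x":0,"y":0,"z":-0.05,"yaw":0},{"grip":0.04,"x":0,"y":0,"z":-0.08,"yaw":0},{"grip":0.04,"x":0,"y":0,"z":-0.12,"yaw":0}]' && python3 -m crank '[{"grip":0.04,"x":-0.04,"y":0,"z":0,"yaw":0},{"grip":0.04,"x":-0.08,"y":0,"z":0,"yaw":0},{"grip":0.04,"x":-0.12,"y":0,"z":0,"yaw":0},{"grip":0.04,"x":-0.16,"y":0,"z":0,"yaw":0},{"grip":0.04,"x":-0.2,"y":0,"z":0,"yaw":0}]' && python3 -m crank '[{"grip":0.04,"x":-0.035,"y":0,"z":0,"yaw":-0.05},{"grip":0.04,"x":-0.07,"y":0.02,"z":0,"yaw":-0.1},{"grip":0.04,"x":-0.1,"y":0.04,"z":0.02,"yaw":-0.126},{"grip":0.04,"x":-0.1123,"y":0.068,"z":0.05,"yaw":-0.126},{"grip":0.04,"x":-0.1123,"y":0.068,"z":0.08,"yaw":-0.126}]'; python3 -c "
from h import *
for i in range(6): grab_frame('side')
print(delta([579.2,-300.5,23.5],0.7),state()['gripper_width'])"
```

```text
time_s: 45.32
ee_pos: [546.4, 18.3, 29.5]
ee_rot: [180.0, -0.0, 83.5]
force: [0.2, -0.2, 0.4]
gripper_width: 74.9
gripper_force: 0.0
time_s: 45.73
ee_pos: [546.6, 18.4, 29.7]
ee_rot: [179.9, -0.0, 83.5]
force: [0.1, -0.2, 2.5]
gripper_width: 51.9
gripper_force: 25.0
time_s: 46.15
ee_pos: [544.2, 18.4, 148.2]
ee_rot: [-179.7, 0.0, 83.5]
force: [0.7, -0.1, -0.7]
gripper_width: 51.6
gripper_force: 25.0
time_s: 46.57
ee_pos: [522.8, -181.8, 148.9]
ee_rot: [-180.0, -0.0, 83.6]
force: [1.7, -0.8, -0.0]
gripper_width: 52.4
gripper_force: 25.0
time_s: 46.98
ee_pos: [583.1, -304.4, 68.8]
ee_rot: [179.5, 0.3, 90.6]
force: [-0.6, -0.6, -0.2]
gripper_width: 51.3
gripper_force: 25.0
([-0.0009, 0.0, 0.0474], np.float64(0.001)) 51.679397637820564
```

```bash
python3 -m crank '[{"grip":0.04,"x":-0.001,"y":0,"z":0.015,"yaw":0},{"grip":0.04,"x":-0.001,"y":0,"z":0.03,"yaw":0},{"grip":0.04,"x":-0.001,"y":0,"z":0.04,"yaw":0},{"grip":0.04,"x":-0.001,"y":0,"z":0.0475,"yaw":0},{"grip":0.04,"x":-0.001,"y":0,"z":0.0475,"yaw":0}]' && python3 -m crank '[{"grip":0.04,"x":0,"y":0,"z":0,"yaw":0},{"grip":0.064,"x":0,"y":0,"z":0,"yaw":0},{"grip":0.064,"x":0,"y":0,"z":0,"yaw":0},{"grip":0.064,"x":0,"y":0,"z":0,"yaw":0},{"grip":0.064,"x":0,"y":0,"z":0,"yaw":0}]' && python3 -m crank '[{"grip":0.064,"x":0,"y":0,"z":-0.02,"yaw":0},{"grip":0.064,"x":0,"y":0,"z":-0.06,"yaw":0},{"grip":0.075,"x":0,"y":0,"z":-0.1,"yaw":0},{"grip":0.075,"x":0,"y":0,"z":-0.14,"yaw":0},{"grip":0.075,"x":0,"y":0,"z":-0.18,"yaw":0}]' && python3 -m crank '[{"grip":0.05,"x":-0.03,"y":-0.03,"z":-0.03,"yaw":0},{"grip":0.05,"x":-0.04,"y":-0.04,"z":-0.07,"yaw":0},{"grip":0.0,"x":-0.04,"y":-0.04,"z":-0.075,"yaw":0},{"grip":0.0,"x":-0.04,"y":-0.04,"z":-0.075,"yaw":0},{"grip":0.0,"x":-0.04,"y":-0.04,"z":-0.075,"yaw":0}]'
python3 - <<'E'
from h import *
for i in range(5): f=grab_frame('side')
w=grab_frame("wrist");cv2.imwrite("pics/w9.png",cv2.hconcat([w[:330,100:500,::-1],f[220:550,250:570,::-1][:260]  if 0 else cv2.resize(f[220:460,250:570,::-1],(400,330))]))
P=[752.6,-45.2,275];print(state()["ee_pos"],delta(P,-6.6))
E
```

```text
time_s: 47.7
ee_pos: [578.8, -300.5, 22.3]
ee_rot: [179.9, 0.0, 90.8]
force: [-0.8, 0.4, -1.0]
gripper_width: 52.1
gripper_force: 25.0
time_s: 48.12
ee_pos: [578.6, -300.6, 21.7]
ee_rot: [180.0, 0.0, 90.7]
force: [-0.1, 0.7, 0.6]
gripper_width: 63.9
gripper_force: 0.0
time_s: 48.53
ee_pos: [578.1, -300.4, 203.4]
ee_rot: [-180.0, -0.0, 90.7]
force: [1.1, -1.0, 0.7]
gripper_width: 74.7
gripper_force: 0.0
time_s: 48.95
ee_pos: [538.9, -341.2, 277.0]
ee_rot: [179.9, 0.0, 90.7]
force: [1.3, -0.7, -0.7]
gripper_width: 44.6
gripper_force: 0.0
[ 538.9343265  -340.37401427  274.7066455 ] ([0.2922, 0.2177, -0.0003], np.float64(0.129))
```

View pics/w9.png

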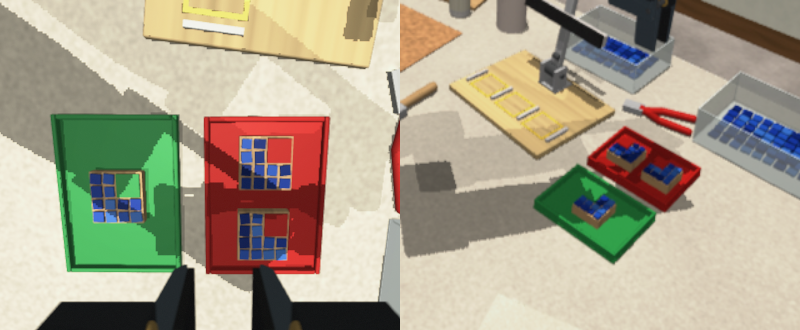

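All squares are flat and face up in their trays: green at (117,197), reds at (266,163) and (263,235), and the jig is empty. I'll go behind the handle again to park the clamp.

```bash
python3 -m crank '[{"grip":0,"x":0.02,"y":0.03,"z":-0.01,"yaw":0.05},{"grip":0,"x":0.04,"y":0.06,"z":-0.01,"yaw":0.1},{"grip":0,"x":0.06,"y":0.095,"z":-0.01,"yaw":0.129},{"grip":0,"x":0.08,"y":0.13,"z":-0.01,"yaw":0.129},{"grip":0,"x":0.1,"y":0.165,"z":-0.01,"yaw":0.129}]' && python3 -c "
from h import *
for i in range(5): grab_frame('side')
print(delta([752.6,-45.2,275],-6.6))"
```

```text
time_s: 49.67
ee_pos: [704.0, -237.5, 285.7]
ee_rot: [-179.9, -0.0, 83.4]
force: [0.5, -0.4, -0.1]
gripper_width: 0.7
gripper_force: 0.0
([0.198, 0.0276, 0.0102], np.float64(-0.0))
```

```bash
python3 -m crank '[{"grip":0,"x":0.03,"y":0.025,"z":0,"yaw":0},{"grip":0,"x":0.07,"y":0.0276,"z":0,"yaw":0},{"grip":0,"x":0.11,"y":0.0276,"z":0,"yaw":0},{"grip":0,"x":0.15,"y":0.0276,"z":0,"yaw":0},{"grip":0,"x":0.19,"y":0.0276,"z":0,"yaw":0}]' && python3 -m crank '[{"grip":0,"x":0.008,"y":0,"z":0.02,"yaw":0},{"grip":0,"x":0.008,"y":0,"z":0.05,"yaw":0},{"grip":0,"x":0.008,"y":0,"z":0.08,"yaw":0},{"grip":0,"x":0.008,"y":0,"z":0.08,"yaw":0},{"grip":0,"x":0.008,"y":0,"z":0.08,"yaw":0}]'; python3 -c "
from h import *
for i in range(5): grab_frame('side')
print(delta([752.6,-45.2,202],-6.6))"
```

```text
time_s: 50.33
ee_pos: [751.1, -53.5, 287.0]
ee_rot: [180.0, 0.0, 83.2]
force: [1.5, 0.1, 0.4]
gripper_width: 0.4
gripper_force: 0.0
time_s: 50.75
ee_pos: [751.5, -46.6, 205.4]
ee_rot: [-179.8, 0.0, 83.3]
force: [0.1, 0.4, 1.0]
gripper_width: 0.1
gripper_force: 0.0
([0.0008, -0.0014, 0.0073], np.float64(-0.002))
```

```bash
python3 -m crank '[{"grip":0,"x":0,"y":-0.01,"z":0.007,"yaw":0},{"grip":0,"x":0,"y":-0.025,"z":0.007,"yaw":0},{"grip":0,"x":0,"y":-0.04,"z":0.007,"yaw":0},{"grip":0,"x":0,"y":-0.055,"z":0.007,"yaw":0},{"grip":0,"x":0,"y":-0.07,"z":0.007,"yaw":0}]' && python3 -m crank '[{"grip":0,"x":0,"y":-0.015,"z":0,"yaw":0},{"grip":0,"x":0,"y":-0.03,"z":0,"yaw":0},{"grip":0,"x":0,"y":-0.045,"z":0,"yaw":0},{"grip":0,"x":0,"y":-0.06,"z":0,"yaw":0},{"grip":0,"x":0,"y":-0.075,"z":0,"yaw":0}]' && python3 -m crank '[{"grip":0,"x":0,"y":-0.015,"z":0,"yaw":0},{"grip":0,"x":0,"y":-0.03,"z":0,"yaw":0},{"grip":0,"x":0,"y":-0.045,"z":0,"yaw":0},{"grip":0,"x":0,"y":-0.06,"z":0,"yaw":0},{"grip":0,"x":0,"y":-0.06,"z":0,"yaw":0}]' && python3 -m crank '[{"grip":0,"x":0,"y":0,"z":-0.03,"yaw":0},{"grip":0,"x":0,"y":0,"z":-0.06,"yaw":0},{"grip":0,"x":0.04,"y":0,"z":-0.06,"yaw":0},{"grip":0,"x":0.08,"y":0,"z":-0.06,"yaw":0},{"grip":0,"x":0.12,"y":0,"z":-0.06,"yaw":0}]' && for i in 1 2 3 4; do python3 -m crank '[{"grip":0,"x":0,"y":0,"z":0,"yaw":0},{"grip":0,"x":0,"y":0,"z":0,"yaw":0},{"grip":0,"x":0,"y":0,"z":0,"yaw":0},{"grip":0,"x":0,"y":0,"z":0,"yaw":0},{"grip":0,"x":0,"y":0,"z":0,"yaw":0}]' >o.txt; done; cat o.txt
python3 - <<'E'
from h import *
f=grab_frame("side");g=grab_frame("scene")
cv2.imwrite("pics/end.png",cv2.hconcat([cv2.resize(f[160:460,200:600,::-1],(400,300)),np.ascontiguousarray(g[100:400,130:530,::-1])]))
E
```

```text
time_s: 51.42
ee_pos: [685.5, -37.8, 202.6]
ee_rot: [179.5, -0.0, 83.3]
force: [3.8, -0.1, 2.8]
gripper_width: 0.6
gripper_force: 1.7
time_s: 51.83
ee_pos: [609.4, -28.9, 201.1]
ee_rot: [179.8, -0.0, 83.3]
force: [1.1, -0.8, -0.8]
gripper_width: 0.4
gripper_force: 0.4
time_s: 52.25
ee_pos: [547.5, -21.6, 201.1]
ee_rot: [180.0, -0.0, 83.3]
force: [0.1, 0.3, 0.2]
gripper_width: 0.6
gripper_force: 0.0
time_s: 52.67
ee_pos: [564.9, 98.3, 261.6]
ee_rot: [179.7, -0.1, 83.2]
force: [0.4, 0.3, -0.9]
gripper_width: 0.6
gripper_force: 0.0
time_s: 54.33
ee_pos: [563.2, 97.5, 259.5]
ee_rot: [180.0, -0.0, 83.4]
force: [-0.1, 0.7, -0.2]
gripper_width: 0.5
gripper_force: 0.0
```

View pics/end.png

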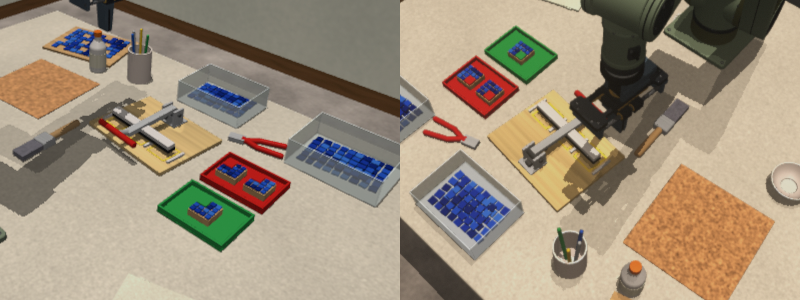

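The clamp is parked shut over the empty jig, with the handle at (117,133) in the left half. The squares are in the right trays, and the bystanders are where they were.

```bash
python3 -c "
from workcell import *
print(job_done())"
```

```text
the job is handed in; nothing more can be done
None
```

The job is handed in: all three squares were pressed together for over 7 s and sorted face up (one green, two red), the clamp is parked shut over the empty jig, and the bystanders look unmoved, all at about 54 s of 210 s.

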